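# Sort the samples in the safety cabinet

### The arm

A 6-joint arm with a two-finger parallel gripper is mounted at the origin on the work surface. World frame = base frame: x ahead of the robot, y to its left, z up, the work surface at z = 0. Lengths are in m, angles in rad, forces in N, time in s.
With the tool pointing down it reaches from about 0.35 to 0.975 m from the base axis. Payload 4.9 kg.
Tool frame: the origin (TCP) lies on the centre line of the jaws, within the pads' length; the fingertips stand 11 mm ahead of it and the grasp point (between the pads) lies 8 mm behind it (manip.finger_overhang is the distance from the TCP to the fingertips, in m); y points along the fingers, z is the direction in which the jaws open and shut, and the axes are right-handed (so a half turn about y gives the same grasp; the last joint's range is limited). The gripper opens to 85 mm and grips with 20 to 120 N. Pads are 22 mm wide; open, the fingers measure 114 mm over their backs; the gripper's body (76 mm by 85 mm) begins 54 mm behind the grasp point. The pads swing forward as they close: fully open they stand 13 mm farther back than shut.
Start: joints at [1.037, 0.053, 1.613, -0, 1.476, -0.119], TCP at [0.252, 0.572, 0.204] pointing down, gripper open.
Joint ranges: [-3.01, 3.01], [-1.01, 2.22], [0.06, 2.58], [-1.02, 4.17], [0.09, 2.62], [-3.14, 3.14]. Speed limits (rad/s): [2.57, 2.57, 3.14, 3.14, 3.14, 3.14].

### API

Orientations are given as a unit quaternion [w, x, y, z].
In Python, from plant import readout, cams, workorder, manip gives the robot as it stands.
- The arm moves only by the tool play_rows, never from a script. Its arguments are lists of equal length, an entry for each row: "slide": the shift along the tool's x, y, z in cm, a list of three; "yaw": the turn about the tool's y in degrees; "grip": the closure, from -1 (fully open) to 1 (shut), so that 0 is half open. In form: {"slide": [[x, y, z], ...], "yaw": [yaw, ...], "grip": [grip, ...]}. A call has 1 to 12 rows; each row shifts and turns the commanded pose from where the row before left it, along the tool's axes as they then stand; what a row does not reach is not made up. A row lasts 1/10 s, in which the tool goes at most 50 mm and 8.59 degrees, less where a joint would pass 70% of its speed; a pose out of reach is approached as far as the arm can. A call with a gripper value outside its range is refused whole. The fingers move at their own pace and stop on an object; the grip force is fixed at half the most. Time passes only in rows, so rows that do not move let the fingers close. It gives the time, the measured TCP pose, the force and the opening at its end, in the units of the state.
- readout.state(): the state, without advancing time (a new reading comes with each control period).
- cams.grab_frame(name): name is "scene" or "top" or "wrist"; returns a dict with "image" (420x560x3 uint8, red, green, blue), "mtx" (3x3 intrinsics, pixels), "dist" ([k1, k2, p1, p2, k3] as OpenCV has them; the pictures are not rectified), "R" (3x3) and "t" (3): a world point X has camera coordinates R X + t; the wrist camera has in their place "mount" (4x4, takes a point from camera to tool coordinates, whose origin is the TCP and whose axes are the tool frame's). Camera axes: x right, y down, z forward; pixel columns grow to the right and rows downward; lengths in m; the calibration is good to about 2 mm. A picture is of the moment at which its call begins: read the wrist's pose just before it. There is no depth.
- workorder.job_done(): hands the job in, once; it reports no verdict.
The state is a dict: "time": time; "joint_pos": joint angles; "joint_vel": joint speeds; "joint_efforts": joint torques, N m; "tool_pos": TCP position; "tool_rot": TCP orientation; "contact_force": force on the tool from outside, world axes, zero at the start; "ft_torque": the same for the moment, N m; "gripper_width": opening from 0.0 (shut) to 1.0 (fully open).
Only numpy, scipy, OpenCV 4.12 (cv2) and the standard library are available. Lean on these libraries where they do the work, as an engineer would, in place of code of your own. Each camera call takes 0.05 s, during which the arm holds its last target.

### The job

Sort the mixed samples into the orange trays: the two tall bottles upright in the deep bottle carrier, one in each bay; the two squat pots upright in the low two-bay tray, one in each bay; and the flat slide box lying flat in the undivided tray. Set everything down gently on the tray floors - do not drop it or tip it over - and leave the beaker and the white tube rack where they are.

Things in the scene. Friction and masses are not known exactly. Their poses are not given: they have to be found in the camera images.
- bottle_a: Capped amber culture bottle with a paper label, standing upright: straight body 36 mm in diameter up to 90 mm, then a shoulder and neck, a grey cap 28 mm in diameter, 125 mm tall over all, 80 to 170 g. Origin: centre of its underside, z up. Same as the other bottle.
- bottle_b: Capped amber culture bottle with a paper label, standing upright: straight body 36 mm in diameter up to 90 mm, then a shoulder and neck, a grey cap 28 mm in diameter, 125 mm tall over all, 80 to 170 g. Origin: centre of its underside, z up. Same as the other bottle.
- pot_a: Squat specimen pot with white screw lid, standing upright: 50 mm in diameter all the way up, 60 mm tall, 50 to 100 g. Origin: centre of its underside, z up. Same as the other pot.
- pot_b: Squat specimen pot with white screw lid, standing upright: 50 mm in diameter all the way up, 60 mm tall, 50 to 100 g. Origin: centre of its underside, z up. Same as the other pot.
- slide_box: Blue rectangular microscope-slide box with a paper label on top and a grey seam, lying flat: 36 mm (its x) by 84 mm (its y), 32 mm high (z, up), 55 to 110 g. Origin: centre of its underside.
- bottle_carrier: Orange open tray with the highest walls (42 mm), 66 mm (x) by 128 mm (y) outside, walls and floor 4 mm thick, a divider across the middle as high as the walls. Two bays, each 58 mm square, centred at y = +31 mm and y = -31 mm; inner floor 4 mm above the origin. Fixed to the work surface at any of three places. Origin: centre of its underside, on the work surface; x along its short side, y along its long side, z up.
- pot_tray: Orange open low tray, 82 mm (x) by 160 mm (y) outside, walls 20 mm high, walls and floor 4 mm thick, a divider across the middle as high as the walls. Two bays, each 74 mm square, centred at y = +39 mm and y = -39 mm; inner floor 4 mm above the origin. Fixed to the work surface at any of three places. Origin: centre of its underside, on the work surface; x along its short side, y along its long side, z up.
- slide_tray: Orange open tray without divider and with the lowest walls (14 mm), 72 mm (x) by 122 mm (y) outside, 64 by 114 mm inside, walls and floor 4 mm thick; inner floor 4 mm above the origin. The slide box lies in it with its long side along the tray's long side. Fixed to the work surface at any of three places. Origin: centre of its underside, on the work surface; x along its short side, y along its long side, z up.
- beaker: Bystander: loose clear plastic beaker, 76 mm in diameter at the rim, 95 mm tall, at the left edge of the work. Origin: centre of its underside.
- tube_rack: Bystander: loose white block of a tube rack with black holes and some grey tube caps, 70 mm (x) by 130 mm (y), 75 mm tall with the caps, at the right edge of the work. Origin: centre of its underside.
There are look-alikes about, which are no part of the job. What is shaped like the pot_b but pink is not meant.

How it is judged:
By the outcome, as a careful person would: the job done as asked, in the order asked, and still so for the second after the job is handed in, with the robot touching nothing.
It also fails if it takes over 134 s, if anything falls off the work surface, if the arm or the gripper's body presses on something with over 40 N, if the wrist force passes 120 N, or if a joint passes its speed limit or range.

## Working session

There is one attempt and no reset: what is moved stays moved. The work goes in short steps, Python scripts to look and compute and a tool call to move; the robot and the scene stay as the last step left them, time stands still between calls to the robot, and variables do not carry over. Pictures are saved under pics/ and viewed, and the job is handed in when it is done.

Besides the shell and the picture viewer there is one more tool, called as name([rows], argument=value, ...), one row to a line, values as JSON. play_rows: Moves the arm, as the interface text tells. Its arguments: {"type":"object","properties":{"slide":{"type":"array","items":{"type":"array","items":{"type":"number"}}},"yaw":{"type":"array","items":{"type":"number"}},"grip":{"type":"array","items":{"type":"number"}}},"required":["slide","yaw","grip"]}

```bash
ls; mkdir -p pics; python3 - <<'E'
from plant import readout,cams,manip
import cv2
s=readout.state(); print(s)
print([a for a in dir(manip) if a[0]!='_'])
for n in("scene","top","wrist"):
    f=cams.grab_frame(n); cv2.imwrite(f'pics/{n}0.png',f['image'][:,:,::-1])
    print(n,f['mtx'].tolist(),f['dist'],f.get('R'),f.get('t'),f.get('mount'))
E
```

```text
pics
{'time': 0.0, 'joint_pos': array([ 1.03698225e+00,  5.33483034e-02,  1.61429117e+00,  3.40318460e-06,
        1.47599087e+00, -1.19010897e-01]), 'joint_vel': array([ 0.00138931,  0.00053436, -0.00053342, -0.00036411,  0.00010315,
       -0.00208623]), 'joint_efforts': array([ 1.81374256e-03, -3.93701828e+01, -3.70171559e+01, -2.34507769e-05,
        7.17370378e-03, -1.09106170e-05]), 'tool_pos': array([0.25154067, 0.57141082, 0.20297007]), 'tool_rot': array([-0.69127058,  0.6926346 , -0.1458381 ,  0.14537382]), 'contact_force': array([ 0.47447826, -0.48692685, -1.34949241]), 'ft_torque': array([0.04395954, 0.03649609, 0.01529255]), 'gripper_width': 0.9977140274101574}
['IKError', 'finger_overhang']
scene [[434.9201993576804, 0.0, 279.4228431316969], [0.0, 434.9201993576804, 208.35707567936632], [0.0, 0.0, 1.0]] [-0.03662759  0.          0.          0.          0.        ] [[ 0.25617928  0.96633939  0.02367188]
 [ 0.59002937 -0.13692696 -0.79568609]
 [-0.76566149  0.21780539 -0.60524647]] [-0.13258826 -0.25577211  1.68629383] None
top [[432.9838903472531, 0.0, 285.0751369230052], [0.0, 432.9838903472531, 215.09721320145405], [0.0, 0.0, 1.0]] [-0.03509007  0.          0.          0.          0.        ] [[-0.01085213 -0.99990835 -0.00809514]
 [-0.98012349  0.01224048 -0.19801039]
 [ 0.19809133  0.0057854  -0.98016649]] [0.00413304 0.47920854 1.19141926] None
wrist [[318.24633408272905, 0.0, 276.9359369152076], [0.0, 318.24633408272905, 211.83814324952303], [0.0, 0.0, 1.0]] [-0.01634401  0.          0.          0.          0.        ] None None [[ 7.45372545e-04  9.64581244e-01  2.63784891e-01 -6.43492055e-02]
 [-7.70255785e-04 -2.63784332e-01  9.64581377e-01 -1.70435165e-01]
 [ 9.99999426e-01 -9.22154314e-04  5.46356684e-04 -1.16376647e-03]
 [ 0.00000000e+00  0.00000000e+00  0.00000000e+00  1.00000000e+00]]
```

View pics/scene0.png

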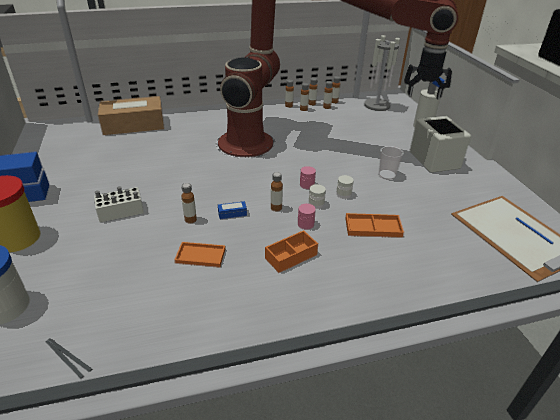

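View pics/top0.png

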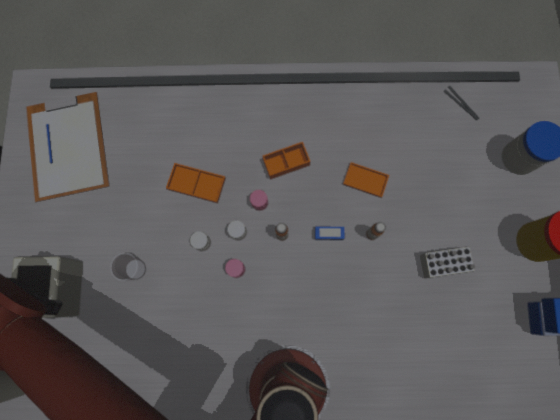

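View pics/wrist0.png

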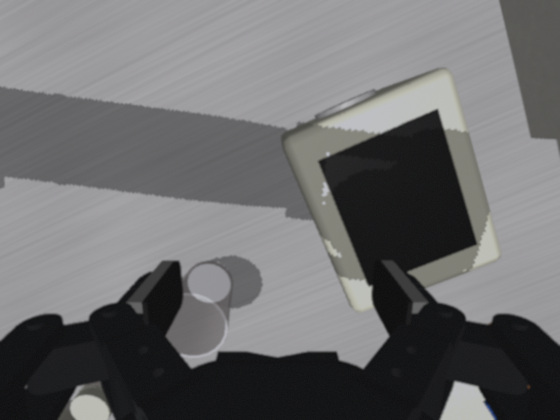

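Candidates (scene pixels):
- **Bottles:** (189,205) and (277,192). The look-alikes at (290–335,95) stand behind the robot.
- **Pots:** white-lidded at (317,195) and (345,186). The pink ones at (308,177) and (307,215) are not meant.
- **Slide box:** (231,210). The blue boxes at the left edge, (20,175), are not meant.

I'll check these in one close crop and measure.

```bash
cat > h.py <<'E'
import numpy as np,cv2
from plant import readout,cams
from scipy.spatial.transform import Rotation as Ro
def toolR(s):
    q=s['tool_rot']; return Ro.from_quat([q[1],q[2],q[3],q[0]]).as_matrix()
def grab(n):
    s=readout.state(); f=cams.grab_frame(n)
    if n=='wrist':
        M=f['mount']; Rt=toolR(s); Rwc=Rt@M[:3,:3]; c=Rt@M[:3,3]+s['tool_pos']
        f['R']=Rwc.T; f['t']=-Rwc.T@c
    return f
def cast(f,uv,z):
    uv=np.asarray(uv,float).reshape(-1,1,2)
    p=cv2.undistortPoints(uv,f['mtx'],f['dist']).reshape(-1,2)
    d=np.c_[p,np.ones(len(p))]@f['R']; c=-f['R'].T@f['t']
    return c+d*((z-c[2])/d[:,2])[:,None]
def proj(f,X):
    r,_=cv2.Rodrigues(f['R']); return cv2.projectPoints(np.asarray(X,float).reshape(-1,1,3),r,f['t'],f['mtx'],f['dist'])[0].reshape(-1,2)
E
python3 - <<'E'
from h import *
ft=grab('top'); fs=grab('scene')
a=cv2.resize(ft['image'][130:300,90:490],(800,340),interpolation=3)
b=cv2.resize(fs['image'][155:285,150:430],(560,260),interpolation=3)
o=np.zeros((600,800,3),np.uint8);o[:340]=a;o[340:,:560]=b
cv2.imwrite('pics/crop.png',o[:,:,::-1])
for n,f in(('top',ft),('scene',fs)):
    h=cv2.cvtColor(f['image'],cv2.COLOR_RGB2HSV)
    for c,lo,hi in(('orange',(5,180,90),(20,255,255)),('blue',(105,140,60),(125,255,255)),('pink',(160,80,60),(179,255,255))):
        m=cv2.inRange(h,lo,hi); k,l,st,ce=cv2.connectedComponentsWithStats(cv2.morphologyEx(m,cv2.MORPH_CLOSE,np.ones((5,5))))
        for i in range(1,k):
            if st[i,4]>60:
                cs,_=cv2.findContours((l==i).astype(np.uint8),cv2.RETR_EXTERNAL,cv2.CHAIN_APPROX_NONE)
                print(n,c,ce[i].round(1),st[i], 'z0',cast(f,ce[i],0)[0,:2].round(3))
                if n=='top':
                  for zz in(.014,.02,.032,.042):
                    w=cast(f,cs[0],zz)[:,:2]; r=cv2.minAreaRect((w*1000).astype(np.float32)); print('   ',zz,np.round(r[0],1),np.round(r[1],1),round(r[2],1))
E
```

```text
top orange [284.7 161.3] [264 148  45  27 621] z0 [ 0.656 -0.002]
    0.014 [656.9  -5.6] [ 58.1 124.8] 19.3
    0.02 [654.8  -5.6] [ 57.8 124.2] 19.3
    0.032 [650.8  -5.6] [ 57.2 123. ] 19.3
    0.042 [647.4  -5.7] [ 56.8 122. ] 19.3
top orange [365.1 179.9] [344 164  43  32 778] z0 [ 0.595 -0.244]
    0.014 [ 590.7 -242.4] [115.8  66.5] 68.0
    0.02 [ 589.  -241.3] [115.3  66.1] 68.0
    0.032 [ 585.6 -239.1] [114.1  65.5] 68.0
    0.042 [ 582.7 -237.2] [113.2  65. ] 68.0
top orange [195.7 182.9] [ 167  166   57   35 1243] z0 [0.592 0.269]
    0.014 [589.5 267.3] [157.1  77.5] 73.9
    0.02 [587.8 265.9] [156.4  77.2] 73.9
    0.032 [584.4 263.3] [154.9  76.4] 73.9
    0.042 [581.5 261.1] [153.6  75.8] 73.9
top blue [543.9 140.1] [ 526  121   34   40 1113] z0 [ 0.717 -0.809]
    0.014 [ 712.5 -796.1] [103.3 128.2] 81.7
    0.02 [ 710.2 -792.3] [102.8 127.6] 81.7
    0.032 [ 705.6 -784.7] [101.8 126.4] 81.7
    0.042 [ 701.8 -778.4] [100.9 125.4] 81.7
top blue [328.9 234.2] [316 227  28  12 110] z0 [ 0.43 -0.13]
    0.014 [ 432.7 -130.4] [79.3 32.5] 89.3
    0.02 [ 431.8 -129.8] 
[... 749 characters left out ...]
.042 [330.5 141.1] [45.1 45.2] 0.4
scene orange [373.6 224.8] [346 213  57  24 606] z0 [0.581 0.275]
scene orange [290.6 250.6] [ 265  231   53   41 1200] z0 [0.632 0.002]
scene orange [197.9 253.6] [175 242  50  25 353] z0 [ 0.585 -0.248]
scene blue [ 23.4 173. ] [   0  152   46   50 1223] z0 [ 0.044 -0.789]
scene blue [231.9 211.5] [218 201  29  18 289] z0 [ 0.421 -0.126]
scene blue [534.3 230.5] [516 218  37  26  79] z0 [0.719 0.744]
scene blue [  3.2 259.1] [  0 246   9  30 200] z0 [ 0.488 -0.758]
scene pink [306.9 176.9] [300 167  15  22 282] z0 [0.287 0.16 ]
scene pink [ 12.1 197.9] [  0 190  23  16 107] z0 [ 0.192 -0.795]
scene pink [306.  215.9] [298 204  17  25 383] z0 [0.494 0.09 ]
```

View pics/crop.png

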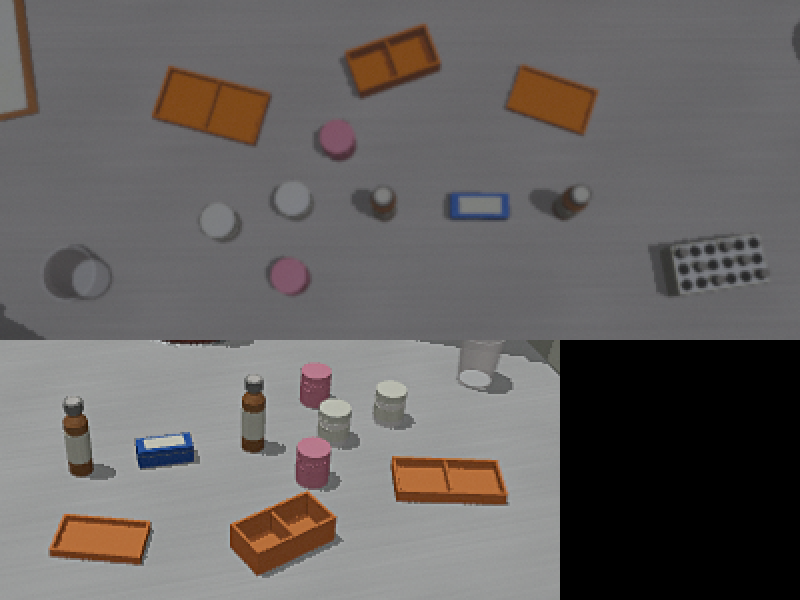

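The crop confirms the choices: white lids at scene (317,189) and (345,180), two bottles with paper labels, and a blue box with a label. Next I measure them across the two views.

```bash
python3 - <<'E'
from h import *
ft=grab('top'); fs=grab('scene'); s=readout.state()
print(toolR(s).round(3))
def tri(a,b):
    P1=ft['mtx']@np.c_[ft['R'],ft['t']];P2=fs['mtx']@np.c_[fs['R'],fs['t']]
    u=lambda f,p:cv2.undistortPoints(np.array([[p]],float),f['mtx'],f['dist'],P=f['mtx']).reshape(2,1)
    X=cv2.triangulatePoints(P1,P2,u(ft,a),u(fs,b)).ravel();return X[:3]/X[3]
for n,a,b,z in(('bot1',(282,227.5),(277,175.5),.125),('bot2',(381,226.5),(187,186),.125),('pot1',(236.5,229.5),(317.5,189),.06),('pot2',(199.5,240.5),(345.5,179.5),.06)):
    print(n,tri(a,b).round(3),cast(ft,a,z)[0].round(3),cast(fs,b,z)[0].round(3))
# circles of lids in top
g=cv2.cvtColor(ft['image'],cv2.COLOR_RGB2GRAY)
for a,w in(((236,229),13),((199,240),13)):
    p=g[a[1]-w:a[1]+w,a[0]-w:a[0]+w]; t,m=cv2.threshold(p,0,255,cv2.THRESH_OTSU)
    k,l,st,ce=cv2.connectedComponentsWithStats(m); i=1+np.argmax(st[1:,4]); c=ce[i]+np.array(a)-w; print(t,st[i],c, cast(ft,c,.06)[0].round(4))
# scene orange carrier rims
E
```

```text
[[ 0.915 -0.     0.403]
 [-0.403 -0.     0.915]
 [-0.    -1.    -0.001]]
bot1 [0.432 0.01  0.119] [0.43  0.007 0.125] [0.441 0.01  0.125]
bot2 [ 0.43  -0.254  0.121] [ 0.429 -0.257  0.125] [ 0.437 -0.251  0.125]
pot1 [0.439 0.139 0.055] [0.437 0.136 0.06 ] [0.446 0.139 0.06 ]
pot2 [0.409 0.244 0.055] [0.407 0.24  0.06 ] [0.415 0.244 0.06 ]
111.0 [  5   4  17  17 220] [235.90909091 228.22727273] [0.4407 0.1376 0.06  ]
111.0 [  4   4  17  17 220] [198.13181818 239.4       ] [0.4101 0.2436 0.06  ]
```

play_rows([
  [0,-1,0],
  [0,-2,0],
  [0,-2,0],
  [1.78,-0.5,-4.08],
  [1.78,-0.5,-4.08],
  [1.78,-0.5,-4.08],
  [1.78,-0.5,-4.08],
  [1.78,-0.5,-4.08],
  [1.78,-0.5,-4.08],
  [1.78,-0.5,-4.08],
  [1.78,-0.5,-4.08],
  [1.78,-0.5,-4.08],
], yaw=[-8,-8,-7.8,0,0,0,0,0,0,0,0,0], grip=[-1,-1,-1,-1,-1,-1,-1,-1,-1,-1,-1,-1])

```text
time: 1.55
tool_pos: [0.4126, 0.2032, 0.2997]
tool_rot: [0.707, -0.707, -0.001, -0.0]
contact_force: [1.2, -0.3, -0.7]
gripper_width: 0.999
```

play_rows([
  [1.78,-0.1,-4.08],
  [1.78,-0.1,-4.08],
  [1.78,-0.1,-4.08],
  [1.78,-0.1,-4.08],
  [1.78,-0.1,-4.08],
  [0,0,0],
  [0,0,0],
  [0,0,0],
], yaw=[0,0,0,0,0,0,0,0], grip=[-1,-1,-1,-1,-1,-1,-1,-1])

```text
time: 2.35
tool_pos: [0.5011, 0.0017, 0.3042]
tool_rot: [0.707, -0.707, -0.0, 0.001]
contact_force: [-0.7, 0.4, 0.3]
gripper_width: 1.003
```

```bash
python3 - <<'E'
from h import *
s=readout.state(); print(s['tool_pos'],toolR(s).round(3).tolist(),s['contact_force'],s['joint_pos'].round(2))
f=grab('wrist'); cv2.imwrite('pics/w1.png',f['image'][:,:,::-1])
E
```

```text
[0.50114197 0.00166605 0.30420196] [[1.0, -0.0, -0.001], [0.001, 0.0, 1.0], [-0.0, -1.0, 0.0]] [-0.66885331  0.43612284  0.29909928] [-0.15 -0.29  1.76  0.    1.67 -1.72]
```

View pics/w1.png

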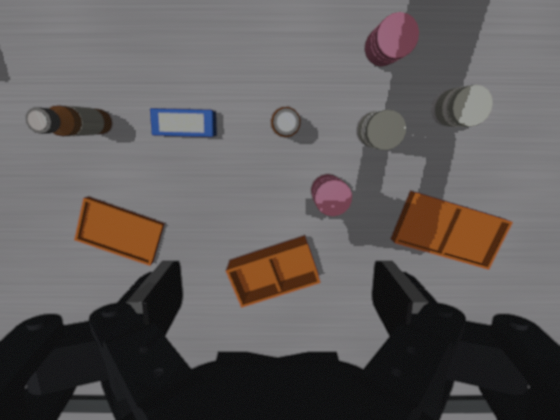

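```bash
python3 - <<'E'
from h import *
im=cv2.imread('pics/w1.png')
o=np.zeros((600,800,3),np.uint8)
o[:300,:400]=cv2.resize(im[230:311,222:330],(400,300),interpolation=3)   # 3.704
o[:300,400:]=cv2.resize(im[183:273,385:515],(400,300),interpolation=3)
o[300:,:400]=cv2.resize(im[187:275,67:177],(400,300),interpolation=3)
o[300:,400:]=cv2.resize(im[85:160,100:200],(400,300),interpolation=3)
cv2.imwrite('pics/w1z.png',o)
E
```

```text
(no output)
```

View pics/w1z.png

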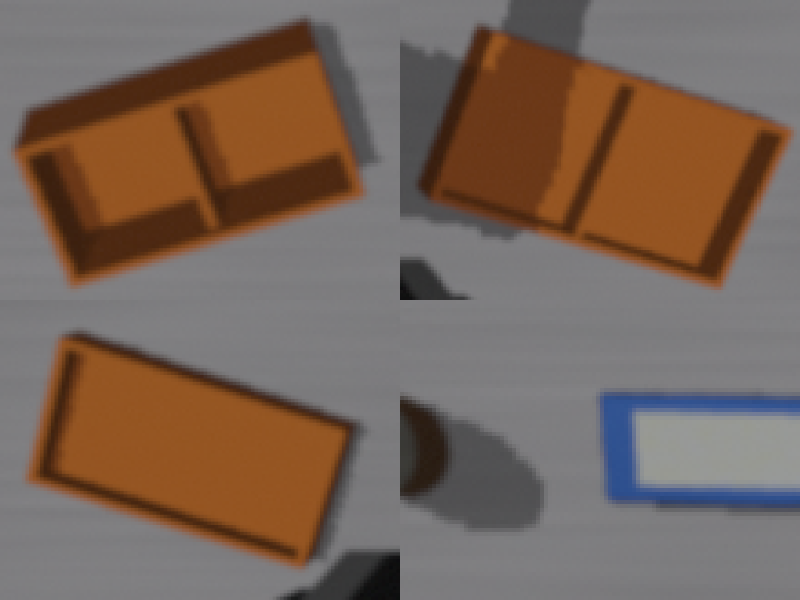

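```bash
cat > m1.py <<'E'
from h import *
f=grab('wrist'); img=f['image']
T={'carrier':([(17,149),(313,52),(362,193),(74,285)],400/108,(222,230),.042),
'pot_tray':([(90,35),(390,130),(320,287),(33,190)],400/130,(385,183),.02),
'slide_tray':([(63,38),(352,130),(306,265),(30,180)],400/110,(67,187),.014)}
for n,(c,s,o,z) in T.items():
    c=np.array(c)/s+o-.5+.5/s*0; w=cast(f,c,z)[:,:2]*1000
    L=[np.linalg.norm(w[i]-w[(i+1)%4]) for i in range(4)]
    d=(w[1]-w[0]+w[2]-w[3]); print(n,w.mean(0).round(1),np.round(L,1),'long axis ang',round(np.degrees(np.arctan2(d[1],d[0])),1))
h=cv2.cvtColor(img,cv2.COLOR_RGB2HSV)
m=cv2.inRange(h,(105,140,60),(125,255,255)); m[:, :140]=0;m[:,240:]=0;m[180:]=0
cs,_=cv2.findContours(m,0,1); c=max(cs,key=cv2.contourArea)
print('box',cv2.minAreaRect((cast(f,c,.032)[:,:2]*1000).astype(np.float32)))
g=cv2.cvtColor(img,cv2.COLOR_RGB2GRAY)
for n,a,w,z in(('botnear',(286,122),22,.125),('botfar',(39,120),18,.125),('pot1',(386,130),28,.06),('pot2',(472,106),28,.06)):
    p=img[a[1]-w:a[1]+w,a[0]-w:a[0]+w]; cv2.imwrite(f'pics/c_{n}.png',cv2.resize(p,(300,300),interpolation=3)[:,:,::-1])
    print(n,cast(f,a,z)[0].round(4))
E
python3 m1.py; python3 -c "
import cv2,numpy as np
cv2.imwrite('pics/c4.png',np.vstack([np.hstack([cv2.imread('pics/c_%s.png'%n) for n in p]) for p in(('botnear','botfar'),('pot1','pot2'))]))"
```

```text
carrier [653.6  -5.6] [124.7  64.6 125.3  65.2] long axis ang 109.6
pot_tray [597.6 268. ] [161.4  86.9 163.   81. ] long axis ang 71.9
slide_tray [ 589.9 -242.2] [121.9  66.2 120.1  66.2] long axis ang 71.2
box ((432.64862060546875, -127.13992309570312), (83.73188018798828, 33.681732177734375), 89.87503814697266)
botnear [0.4332 0.0097 0.125 ]
botfar [ 0.4307 -0.2535  0.125 ]
pot1 [0.4421 0.1382 0.06  ]
pot2 [0.4124 0.2436 0.06  ]
```

View pics/c4.png

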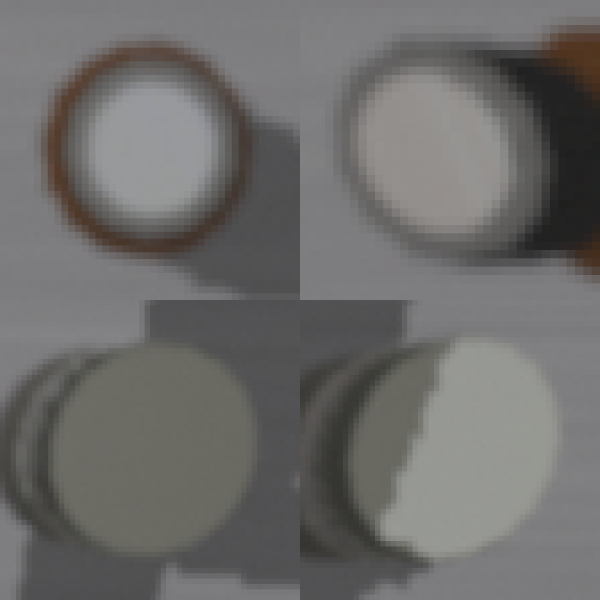

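play_rows([
  [0,0.5,0],
  [0,0.5,0],
  [0,0.5,0],
  [0,0.5,0],
  [0,0.5,0],
  [0,0.5,0],
  [0,0.5,0],
  [0,0.5,0],
  [0,0.5,0],
  [-1.02,0,-2.05],
  [-1.02,0,-2.05],
  [-1.02,0,-2.05],
], yaw=[7.8,7.8,7.8,7.8,7.8,7.8,7.8,7.8,8,0,0,0], grip=[-1,-1,-1,-1,-1,-1,-1,-1,-1,-1,-1,-1])

```text
time: 3.65
tool_pos: [0.4321, 0.0103, 0.2591]
tool_rot: [0.578, -0.578, 0.407, -0.407]
contact_force: [0.4, -0.3, 1.1]
gripper_width: 1.0
```

```bash
cat >> h.py <<'E'
def delta(X,ang=None):
    "cm in tool axes and yaw deg from measured pose to target X, ang = world angle of tool x"
    s=readout.state(); R=toolR(s); d=R.T@(np.array(X)-s['tool_pos'])*100
    a=np.degrees(np.arctan2(R[1,0],R[0,0]))
    print('pos',s['tool_pos'].round(4),'ang',a.round(2),'down',R[2,1].round(4),'delta',d.round(2),'yaw',None if ang is None else round(a-ang,2),'w',round(s['gripper_width'],3),'F',s['contact_force'].round(1),'t',round(s['time'],2))
E
python3 -c "
from h import *
delta([.4332,.0097,.07],-70.4)
f=grab('wrist');cv2.imwrite('pics/w2.png',f['image'][:,:,::-1])"
```

```text
pos [0.4321 0.0103 0.2591] ang -70.24 down -1.0 delta [ 0.09 18.91  0.08] yaw 0.16 w 1.0 F [ 0.4 -0.3  1.1] t 3.65
```

View pics/w2.png

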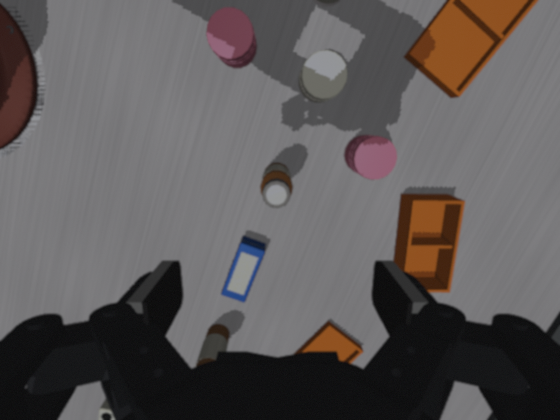

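play_rows([
  [0.1,4,0.1],
  [0,4.5,0],
  [0,4.5,0],
  [0,3,0],
  [0,2,0],
  [0,0.9,0],
  [0,0,0],
  [0,0,0],
], yaw=[0,0,0,0,0,0,0,0], grip=[-1,-1,-1,-1,-1,-1,-1,-1])

```text
time: 4.5
tool_pos: [0.4354, 0.0087, 0.0715]
tool_rot: [0.578, -0.578, 0.407, -0.408]
contact_force: [0.3, -1.2, 1.0]
gripper_width: 0.999
```

```bash
python3 -c "
from h import *
delta([.4332,.0097,.07],-70.4)
f=grab('wrist');cv2.imwrite('pics/w3.png',f['image'][:,:,::-1])"
```

```text
pos [0.4354 0.0087 0.0715] ang -70.32 down -1.0 delta [-0.17  0.15 -0.18] yaw 0.08 w 0.999 F [ 0.3 -1.2  1. ] t 4.5
```

View pics/w3.png

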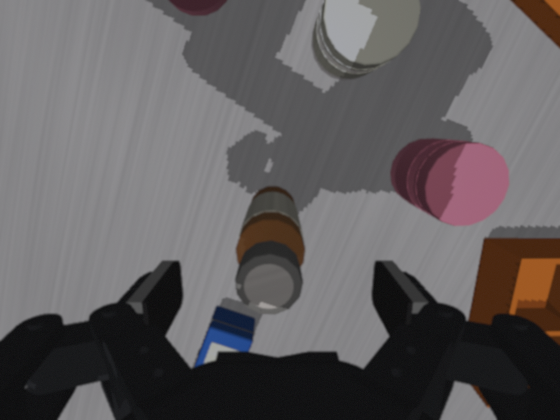

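play_rows([
  [-0.15,0.15,-0.25],
  [0,0,0],
  [0,0,0],
  [0,0,0],
  [0,0,0],
  [0,0,0],
  [0,0,0],
  [0,0,0],
  [0,0,0],
  [0,0,0],
], yaw=[0,0,0,0,0,0,0,0,0,0], grip=[-0.6,-0.3,0,0.2,1,1,1,1,1,1])

```text
time: 5.55
tool_pos: [0.432, 0.0089, 0.0691]
tool_rot: [0.578, -0.578, 0.407, -0.408]
contact_force: [-0.2, -0.5, 4.3]
gripper_width: 0.307
```

play_rows([
  [0,-0.5,0],
  [0,-1.5,0],
  [0,0,0],
  [0,0,0],
], yaw=[0,0,0,0], grip=[1,1,1,1])

```text
time: 5.95
tool_pos: [0.4313, 0.0091, 0.0882]
tool_rot: [-0.578, 0.578, -0.408, 0.407]
contact_force: [-0.8, 0.3, -1.5]
gripper_width: 0.304
```

```bash
python3 -c "
from h import *
delta([.6431,.0236,.25],-70.4)
f=grab('wrist');cv2.imwrite('pics/w4.png',f['image'][:,:,::-1])"
```

```text
pos [0.4313 0.0091 0.0882] ang -70.36 down -1.0 delta [  5.75 -16.19  20.43] yaw 0.04 w 0.304 F [-0.8  0.3 -1.5] t 5.95
```

View pics/w4.png

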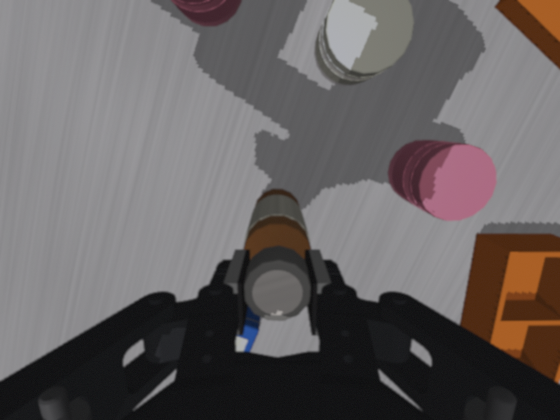

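```bash
python3 -c "
from h import *
f=grab('scene');cv2.imwrite('pics/s4.png',cv2.resize(f['image'][80:280,180:420],(720,600),interpolation=3)[:,:,::-1])"
```

```text
(no output)
```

View pics/s4.png

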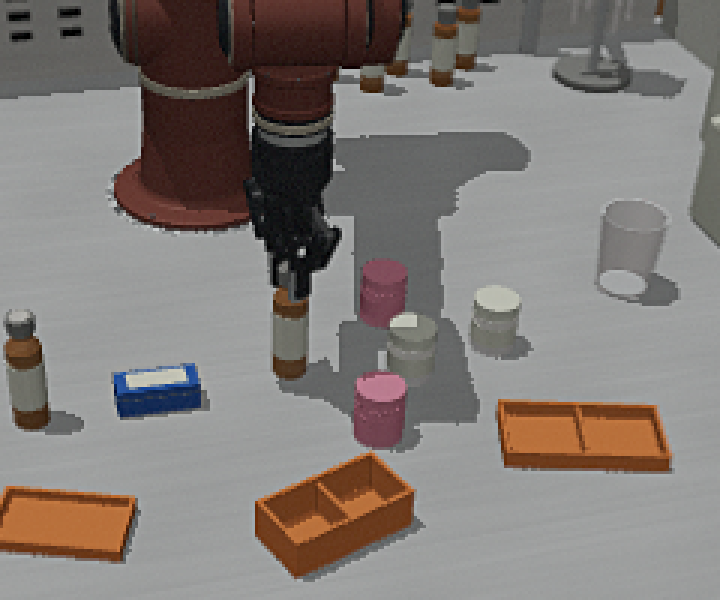

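```bash
python3 -c "
from h import *
f=grab('scene')
for z in (0,.019,.05,.077,.096,.109,.144):
  p=proj(f,[.4313,.0091,z])[0]; print(z,p.round(1),((p-[180,80])*3).round(0))
f=grab('wrist')
for z in (0.019,.109,.144):
  print(proj(f,[.4313,.0091,z]))
"
```

```text
0 [275.2 207.5] [285. 383.]
0.019 [275.3 202.7] [286. 368.]
0.05 [275.5 194.5] [286. 343.]
0.077 [275.6 187.2] [287. 322.]
0.096 [275.7 182. ] [287. 306.]
0.109 [275.8 178.3] [287. 295.]
0.144 [276.  168.3] [288. 265.]
[[276.32386071 210.95092306]]
[[275.88119521 257.17015491]]
[[275.54639404 292.15697105]]
```

```bash
python3 -c "
import cv2
i=cv2.imread('pics/w4.png')[180:350,190:370];cv2.imwrite('pics/w4z.png',cv2.resize(i,None,fx=3.5,fy=3.5,interpolation=3))"
```

```text
(no output)
```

View pics/w4z.png

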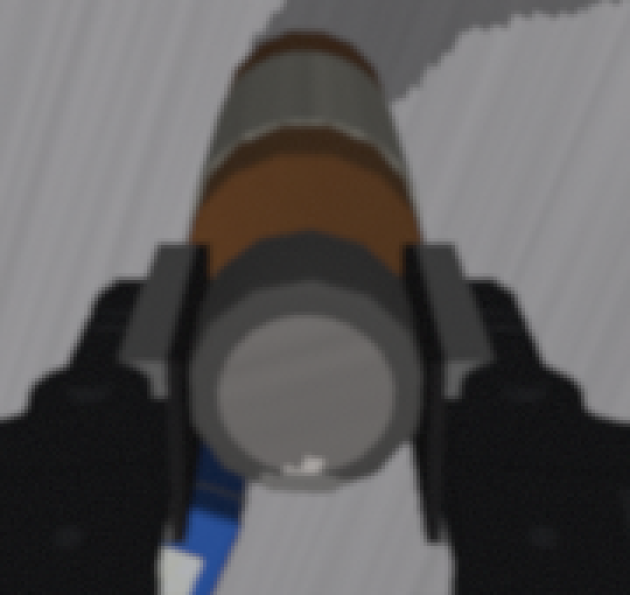

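```bash
python3 -c "
from h import *
f=cams.grab_frame('wrist');M=np.linalg.inv(f['mount'])
for w in (.013,.018):
 for y in (.011,.003,-.008,-.02,-.03):
  for x in(-.011,.011):
   p=cv2.projectPoints(np.array([[x,y,-w]]),cv2.Rodrigues(M[:3,:3])[0],M[:3,3],f['mtx'],f['dist'])[0].ravel()
   print(w,y,x,((p-[190,180])*3.5).round(0))
"
```

```text
0.013 0.011 -0.011 [222. 133.]
0.013 0.011 0.011 [225. 253.]
0.013 0.003 -0.011 [219. 146.]
0.013 0.003 0.011 [222. 272.]
0.013 -0.008 -0.011 [213. 168.]
0.013 -0.008 0.011 [217. 300.]
0.013 -0.02 -0.011 [207. 194.]
0.013 -0.02 0.011 [211. 334.]
0.013 -0.03 -0.011 [201. 219.]
0.013 -0.03 0.011 [205. 367.]
0.018 0.011 -0.011 [193. 133.]
0.018 0.011 0.011 [196. 253.]
0.018 0.003 -0.011 [188. 147.]
0.018 0.003 0.011 [192. 272.]
0.018 -0.008 -0.011 [181. 168.]
0.018 -0.008 0.011 [185. 300.]
0.018 -0.02 -0.011 [172. 194.]
0.018 -0.02 0.011 [177. 334.]
0.018 -0.03 -0.011 [164. 219.]
0.018 -0.03 0.011 [169. 367.]
```

```bash
python3 -c "
from plant import manip
print(manip.finger_overhang)
from h import *
f=grab('scene'); s=readout.state();p=s['tool_pos'];R=toolR(s)
cv2.imwrite('pics/s5.png',cv2.resize(f['image'][110:220,240:330],None,fx=6,fy=5.4,interpolation=3)[:,:,::-1])
for y in(.011,-.03,-.062):
  for z in(-.0325,-.018,.018,.0325):
    q=proj(f,p+R@[0,y,z])[0]; print(y,z,((q-[240,110])*[6,5.4]).round(0))
"
```

```text
0.011
0.011 -0.0325 [178. 389.]
0.011 -0.018 [194. 401.]
0.011 0.018 [234. 432.]
0.011 0.0325 [250. 445.]
-0.03 -0.0325 [179. 328.]
-0.03 -0.018 [195. 340.]
-0.03 0.018 [236. 370.]
-0.03 0.0325 [253. 383.]
-0.062 -0.0325 [180. 279.]
-0.062 -0.018 [196. 290.]
-0.062 0.018 [237. 320.]
-0.062 0.0325 [255. 333.]
```

View pics/s5.png

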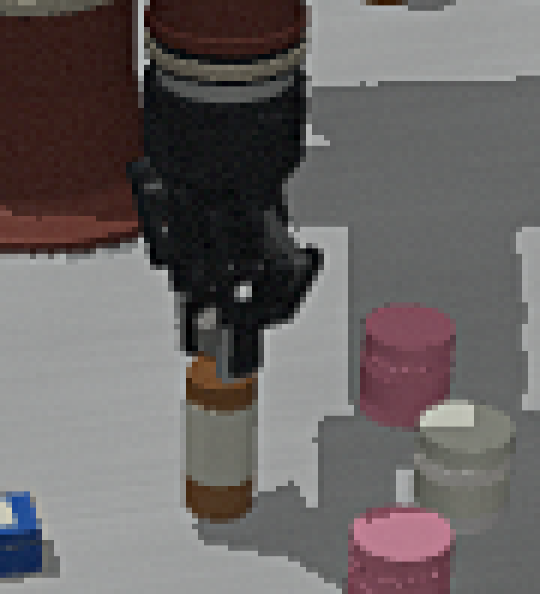

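The measured width (0.304, about 26 mm) and both views show the fingertips about 35 mm behind where the text puts them. So I hold the cap, not the body. I'll set the bottle back down, go 3.5 cm lower and grip the body.

play_rows([
  [0,1,0],
  [0,0.6,0],
  [0,0.25,0],
  [0,0,0],
  [0,0,0],
  [0,0,0],
  [0,0,0],
  [0,0,0],
], yaw=[0,0,0,0,0,0,0,0], grip=[1,1,1,1,1,0,-0.6,-0.6])

```text
time: 7.05
tool_pos: [0.4319, 0.009, 0.0706]
tool_rot: [0.578, -0.578, 0.407, -0.408]
contact_force: [0.2, -0.1, 0.4]
gripper_width: 0.791
```

play_rows([
  [0,1,0],
  [0,1.5,0],
  [0,1,0],
  [0,0,0],
  [0,0,0],
  [0,0,0],
  [0,0,0],
  [0,0,0],
  [0,0,0],
  [0,0,0],
], yaw=[0,0,0,0,0,0,0,0,0,0], grip=[-0.6,-0.6,-0.6,-0.6,0,1,1,1,1,1])

```text
time: 8.05
tool_pos: [0.4324, 0.0089, 0.0361]
tool_rot: [0.578, -0.578, 0.407, -0.408]
contact_force: [-1.2, -1.2, 5.9]
gripper_width: 0.4
```

```bash
python3 -c "
from h import *
delta([.6431,.0236,.25],-70.4)
f=grab('wrist');g=grab('scene')
a=cv2.resize(f['image'][180:350,190:370],(400,400));b=cv2.resize(g['image'][110:220,240:330],(400,400))
cv2.imwrite('pics/s6.png',np.hstack([a,b])[:,:,::-1])"
```

```text
pos [0.4324 0.0089 0.0361] ang -70.36 down -1.0 delta [  5.71 -21.35  20.37] yaw 0.04 w 0.4 F [-1.2 -1.2  5.9] t 8.05
```

View pics/s6.png

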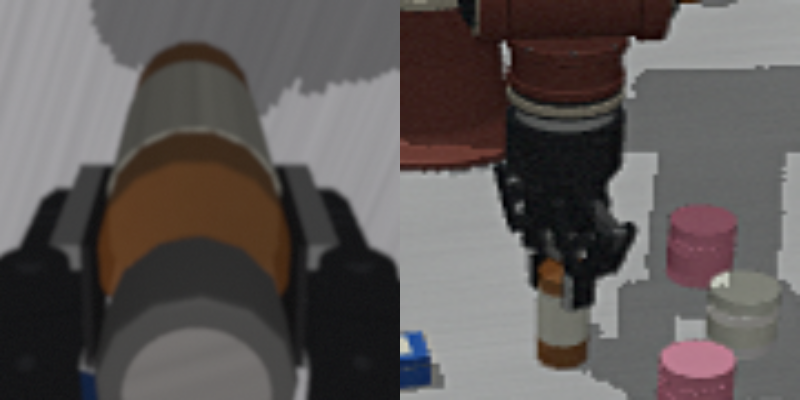

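play_rows([
  [0,-1.5,0],
  [0,-3,0],
  [0,-4,0],
  [0,-3.5,0],
  [0.5,-0.4,2],
  [1,0,3.6],
  [1,0,3.6],
  [1,0,3.6],
  [1,0,3.6],
  [0.8,0,2.6],
  [0.4,0,1.4],
  [0,0,0],
], yaw=[0,0,0,0,0,0,0,0,0,0,0,0], grip=[1,1,1,1,1,1,1,1,1,1,1,1])

```text
time: 9.35
tool_pos: [0.6436, 0.024, 0.1575]
tool_rot: [-0.578, 0.578, -0.408, 0.407]
contact_force: [-0.1, 0.3, -1.7]
gripper_width: 0.402
```

```bash
python3 -c "
from h import *
delta([.6431,.0236,.041],-70.4)
f=grab('wrist');cv2.imwrite('pics/w7.png',f['image'][:,:,::-1])"
```

```text
pos [0.6436 0.024  0.1575] ang -70.36 down -1.0 delta [ 0.04 11.65 -0.04] yaw 0.04 w 0.402 F [-0.1  0.3 -1.7] t 9.35
```

View pics/w7.png

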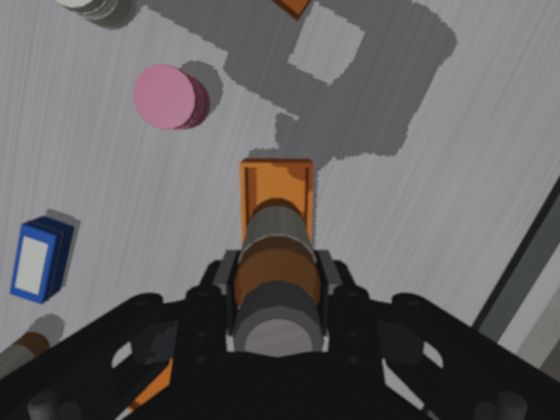

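```bash
python3 -c "
from h import *
f=grab('wrist')
w=cast(f,[(241,160),(313.5,160)],.042)[:,:2]; m=w.mean(0);print(w.round(4),np.linalg.norm(w[1]-w[0]),np.degrees(np.arctan2(*(w[1]-w[0])[::-1])))
u=np.array([np.cos(np.radians(109.6)),np.sin(np.radians(109.6))]);print('bay+',m-u*.033,'bay-',m-u*.095)
cv2.imwrite('pics/z.png',cv2.resize(f['image'][140:260,220:340],(600,600),interpolation=3)[:,:,::-1])"
```

```text
[[0.6015 0.0458]
 [0.6625 0.0675]] 0.06472094802681572 19.606556335648463
bay+ [0.6430633  0.02558368] bay- [ 0.6638613  -0.03282389]
```

View pics/z.png

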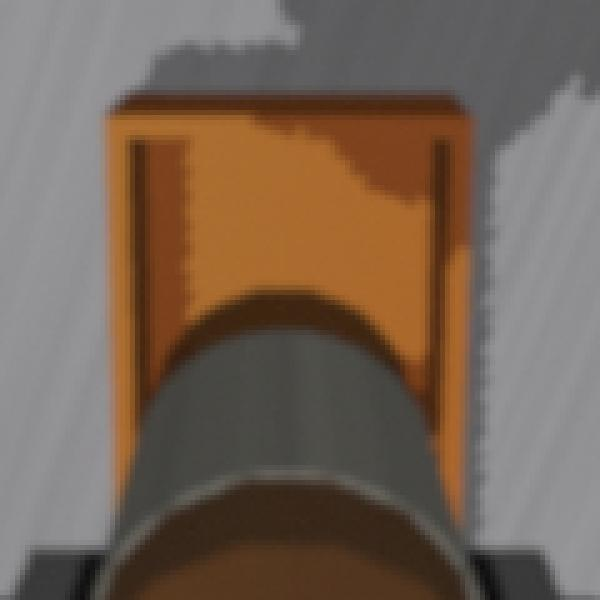

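play_rows([
  [0,2.5,0],
  [0,3,0],
  [0,2.5,0],
  [0,1.5,0],
  [0,1,0],
  [0,0.6,0],
  [0,0.3,0],
  [0,0,0],
  [0,0,0],
], yaw=[0,0,0,0,0,0,0,0,0], grip=[1,1,1,1,1,1,1,1,1])

```text
time: 10.35
tool_pos: [0.6437, 0.0239, 0.0464]
tool_rot: [0.578, -0.578, 0.407, -0.408]
contact_force: [0.8, 0.3, -0.9]
gripper_width: 0.403
```

play_rows([
  [0,0.15,0],
  [0,0.1,0],
  [0,0,0],
], yaw=[0,0,0], grip=[1,1,1])

```text
time: 10.65
tool_pos: [0.6429, 0.0239, 0.0427]
tool_rot: [0.578, -0.578, 0.407, -0.407]
contact_force: [0.2, -0.2, -2.3]
gripper_width: 0.4
```

play_rows([
  [0,0.1,0],
  [0,0.1,0],
  [0,0,0],
  [0,0,0],
], yaw=[0,0,0,0], grip=[1,1,1,1])

```text
time: 11.05
tool_pos: [0.6428, 0.0239, 0.0406]
tool_rot: [-0.578, 0.578, -0.407, 0.407]
contact_force: [-0.4, 0.6, -1.1]
gripper_width: 0.401
```

play_rows([
  [0,0.1,0],
  [0,0,0],
  [0,0,0],
], yaw=[0,0,0], grip=[1,1,1])

```text
time: 11.35
tool_pos: [0.6431, 0.0239, 0.0402]
tool_rot: [0.578, -0.578, 0.407, -0.408]
contact_force: [-0.8, -0.2, 2.6]
gripper_width: 0.4
```

play_rows([
  [0,0,0],
  [0,0,0],
  [0,0,0],
  [0,-1,0],
  [0,-2.5,0],
  [0,-4,0],
  [0,-4.5,0],
  [0,-4,0],
  [0,0,0],
], yaw=[0,0,0,0,0,0,0,0,0], grip=[0,-0.6,-0.8,-0.8,-0.8,-1,-1,-1,-1])

```text
time: 12.25
tool_pos: [0.6473, 0.0236, 0.2098]
tool_rot: [0.581, -0.575, 0.403, -0.412]
contact_force: [0.9, 0.0, 1.0]
gripper_width: 1.0
```

```bash
python3 -c "
from h import *
delta([.4307,-.2545,.2],-70.4)
f=grab('wrist');cv2.imwrite('pics/w8.png',f['image'][:,:,::-1])"
```

```text
pos [0.6473 0.0236 0.2098] ang -70.36 down -0.9999 delta [ 18.91   0.68 -29.75] yaw 0.04 w 1.0 F [0.9 0.  1. ] t 12.25
```

View pics/w8.png

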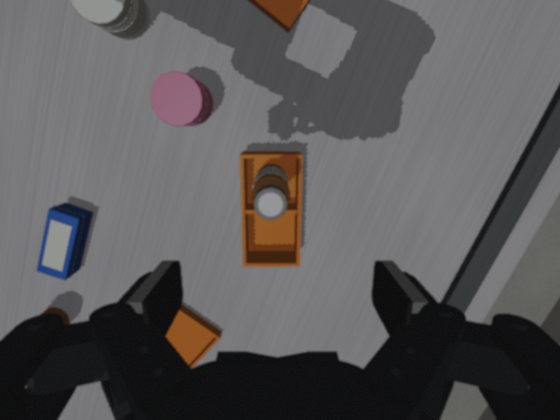

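play_rows([
  [1.2,0,-1.8],
  [2.4,0,-3.75],
  [2.6,0,-4.1],
  [2.6,0,-4.1],
  [2.6,0,-4.1],
  [2.6,0,-4.1],
  [2.6,0,-4.1],
  [1.6,0,-2.6],
  [0.7,0,-1.1],
  [0,0,0],
  [0,0,0],
  [0,0,0],
], yaw=[0,0,0,0,0,0,0,0,0,0,0,0], grip=[-1,-1,-1,-1,-1,-1,-1,-1,-1,-1,-1,-1])

```text
time: 13.5
tool_pos: [0.4269, -0.253, 0.1994]
tool_rot: [0.578, -0.578, 0.407, -0.407]
contact_force: [-0.4, 0.3, -0.6]
gripper_width: 1.001
```

```bash
python3 -c "
from h import *
delta([.4307,-.2545,.036],-70.4)
f=grab('wrist');cv2.imwrite('pics/w9.png',f['image'][:,:,::-1])"
```

```text
pos [ 0.4269 -0.253   0.1994] ang -70.26 down -1.0 delta [ 0.29 16.34  0.31] yaw 0.14 w 1.001 F [-0.4  0.3 -0.6] t 13.5
```

View pics/w9.png

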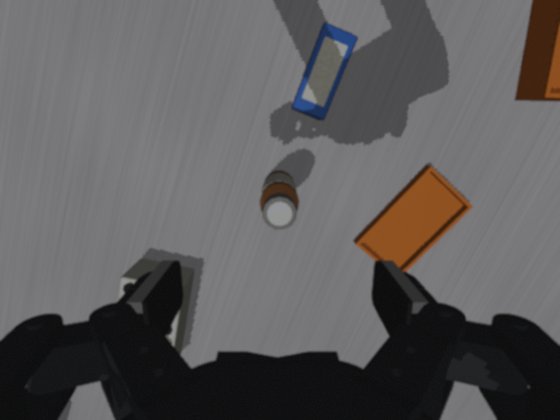

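```bash
python3 -c "
from h import *
f=grab('wrist');s=readout.state();R=toolR(s)
for uv,z in(((190,262),.065),((178,345),.065),((122,285),.065),((202,258),0),((279,213),.125)):
  X=cast(f,uv,z)[0]; print(uv,X.round(4),'tool',(R.T@(X-s['tool_pos'])*1000).round(0))
cv2.imwrite('pics/z.png',cv2.resize(f['image'][230:360,90:230],(646,600),interpolation=3)[:,:,::-1])"
```

```text
(190, 262) [ 0.3674 -0.3517  0.065 ] tool [ 73. 135. -89.]
(178, 345) [ 0.3818 -0.4542  0.065 ] tool [ 174.  135. -110.]
(122, 285) [ 0.3062 -0.4019  0.065 ] tool [  99.  135. -164.]
(202, 258) [ 0.372  -0.3753  0.    ] tool [ 97. 200. -93.]
(279, 213) [ 0.4306 -0.2554  0.125 ] tool [ 3. 75.  3.]
```

View pics/z.png

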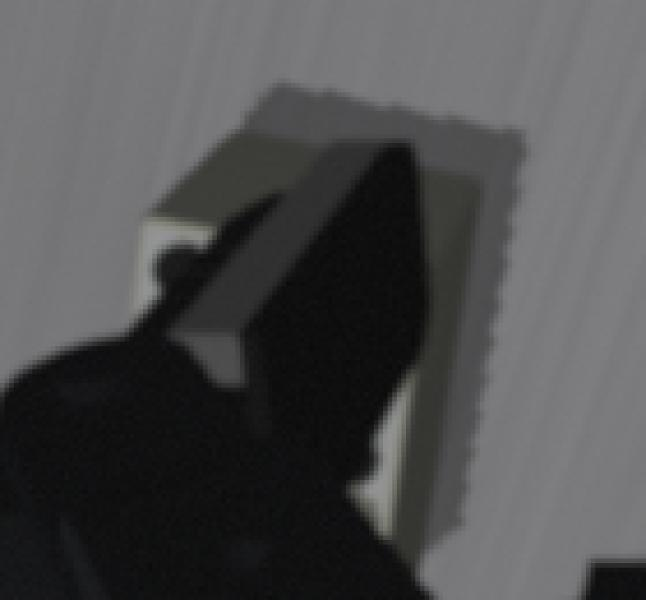

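play_rows([
  [0.3,3,0.3],
  [0,4,0],
  [0,4,0],
  [0,3,0],
  [0,1.5,0],
  [0,0.8,0],
  [0,0,0],
  [0,0,0],
], yaw=[0,0,0,0,0,0,0,0], grip=[-0.8,-0.6,-0.6,-0.6,-0.6,-0.6,-0.6,-0.6])

```text
time: 14.4
tool_pos: [0.4313, -0.2567, 0.0384]
tool_rot: [-0.578, 0.578, -0.406, 0.408]
contact_force: [0.7, 0.4, 1.2]
gripper_width: 0.804
```

```bash
python3 -c "
from h import *
delta([.4307,-.2550,.036],-70.4)
f=grab('wrist');cv2.imwrite('pics/w10.png',f['image'][:,:,::-1])"
```

```text
pos [ 0.4313 -0.2567  0.0384] ang -70.35 down -1.0 delta [-0.18  0.24  0.  ] yaw 0.05 w 0.804 F [0.7 0.4 1.2] t 14.4
```

View pics/w10.png

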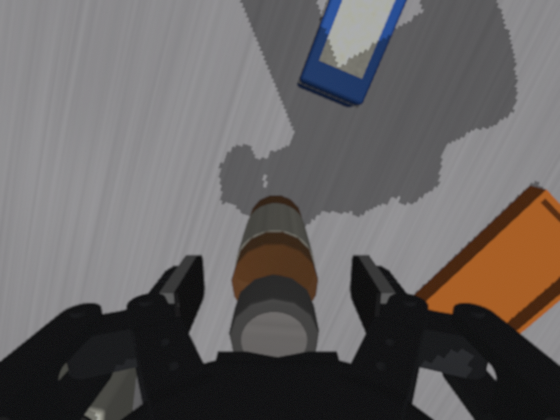

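play_rows([
  [-0.15,0.2,0],
  [0,0,0],
  [0,0,0],
  [0,0,0],
  [0,0,0],
  [0,0,0],
  [0,0,0],
  [0,-1,0],
  [0,-3,0],
  [0,-4,0],
  [0,-3.5,0],
  [0,0,0],
], yaw=[0,0,0,0,0,0,0,0,0,0,0,0], grip=[-0.3,0,0.3,1,1,1,1,1,1,1,1,1])

```text
time: 15.65
tool_pos: [0.4323, -0.2566, 0.156]
tool_rot: [-0.578, 0.578, -0.404, 0.411]
contact_force: [0.4, -1.0, -0.4]
gripper_width: 0.404
```

```bash
python3 -c "
from h import *
delta([.6641,-.0347,.16],-70.4)"
```

```text
pos [ 0.4323 -0.2566  0.156 ] ang -70.36 down -0.9999 delta [-13.1   -0.35  29.29] yaw 0.04 w 0.404 F [ 0.4 -1.  -0.4] t 15.65
```

play_rows([
  [-0.8,-1,1.6],
  [-1.5,-1,3.4],
  [-1.8,0,4],
  [-1.8,0,4],
  [-1.8,0,4],
  [-1.8,0,4],
  [-1.6,0,3.7],
  [-1.2,0,2.7],
  [-0.6,0,1.3],
  [-0.2,0,0.6],
  [0,0,0],
  [0,0,0],
], yaw=[0,0,0,0,0,0,0,0,0,0,0,0], grip=[1,1,1,1,1,1,1,1,1,1,1,1])

```text
time: 16.85
tool_pos: [0.6607, -0.0336, 0.1694]
tool_rot: [-0.577, 0.578, -0.408, 0.407]
contact_force: [0.4, -0.2, -0.7]
gripper_width: 0.4
```

```bash
python3 -c "
from h import *
delta([.6641,-.0347,.042],-70.4)
f=grab('wrist');cv2.imwrite('pics/w11.png',f['image'][:,:,::-1])"
```

```text
pos [ 0.6607 -0.0336  0.1694] ang -70.42 down -1.0 delta [ 0.22 12.74  0.3 ] yaw -0.02 w 0.4 F [ 0.4 -0.2 -0.7] t 16.85
```

View pics/w11.png

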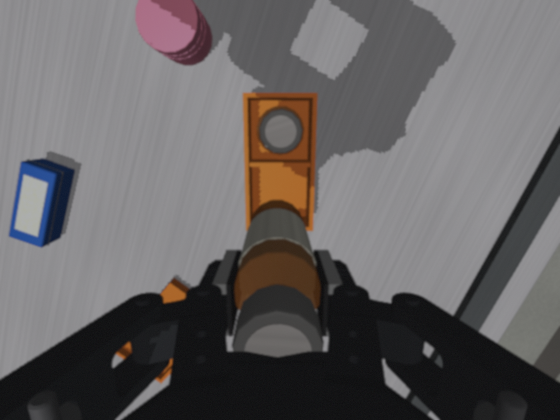

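play_rows([
  [0.2,2,0.3],
  [0,3,0],
  [0,3,0],
  [0,2,0],
  [0,1.2,0],
  [0,0.6,0],
  [0,0.5,0],
  [0,0,0],
  [0,0,0],
], yaw=[0,0,0,0,0,0,0,0,0], grip=[1,1,1,1,1,1,1,1,1])

```text
time: 17.8
tool_pos: [0.6658, -0.0337, 0.048]
tool_rot: [0.578, -0.578, 0.407, -0.408]
contact_force: [-0.7, 0.1, -1.1]
gripper_width: 0.397
```

play_rows([
  [0,0.15,0],
  [0,0.1,0],
  [0,0,0],
  [0,0,0],
], yaw=[0,0,0,0], grip=[1,1,1,1])

```text
time: 18.2
tool_pos: [0.665, -0.0335, 0.0443]
tool_rot: [0.578, -0.578, 0.407, -0.407]
contact_force: [-0.5, -0.3, -1.0]
gripper_width: 0.4
```

play_rows([
  [0,0.15,0],
  [0,0.1,0],
  [0,0,0],
  [0,0,0],
], yaw=[0,0,0,0], grip=[1,1,1,1])

```text
time: 18.6
tool_pos: [0.6649, -0.0335, 0.0416]
tool_rot: [-0.578, 0.578, -0.407, 0.407]
contact_force: [0.5, -0.1, -1.2]
gripper_width: 0.4
```

play_rows([
  [0,0.1,0],
  [0,0,0],
  [0,0,0],
], yaw=[0,0,0], grip=[1,1,1])

```text
time: 18.9
tool_pos: [0.665, -0.0335, 0.0407]
tool_rot: [-0.578, 0.578, -0.407, 0.407]
contact_force: [0.6, 0.4, -1.1]
gripper_width: 0.4
```

play_rows([
  [0,0.1,0],
  [0,0,0],
  [0,0,0],
], yaw=[0,0,0], grip=[1,1,1])

```text
time: 19.2
tool_pos: [0.665, -0.0335, 0.0397]
tool_rot: [0.578, -0.578, 0.407, -0.407]
contact_force: [-0.1, -1.2, -1.2]
gripper_width: 0.398
```

play_rows([
  [0,0.1,0],
  [0,0,0],
  [0,0,0],
], yaw=[0,0,0], grip=[1,1,1])

```text
time: 19.5
tool_pos: [0.6652, -0.0336, 0.0396]
tool_rot: [-0.578, 0.578, -0.407, 0.408]
contact_force: [-2.6, -1.0, 5.1]
gripper_width: 0.403
```

Contact. Releasing.

play_rows([
  [0,0,0],
  [0,0,0],
  [0,0,0],
  [0,-1,0],
  [0,-2.5,0],
  [0,-4,0],
  [0,-4.5,0],
  [0,-4.5,0],
  [0,-1.5,0],
  [0,0,0],
], yaw=[0,0,0,0,0,0,0,0,0,0], grip=[0,-0.6,-0.8,-0.8,-0.8,-1,-1,-1,-1,-1])

```text
time: 20.5
tool_pos: [0.6671, -0.0338, 0.2236]
tool_rot: [0.579, -0.577, 0.405, -0.41]
contact_force: [-0.8, 0.3, -0.3]
gripper_width: 1.005
```

```bash
python3 -c "
from h import *
f=grab('wrist');cv2.imwrite('pics/w12.png',f['image'][:,:,::-1])
delta([.4421,.1382,.23],-18.1)"
```

```text
pos [ 0.6655 -0.0335  0.2199] ang -70.36 down -1.0 delta [-23.68  -1.07 -15.27] yaw -52.26 w 0.998 F [ 1.   1.1 -0.6] t 20.55
```

View pics/w12.png

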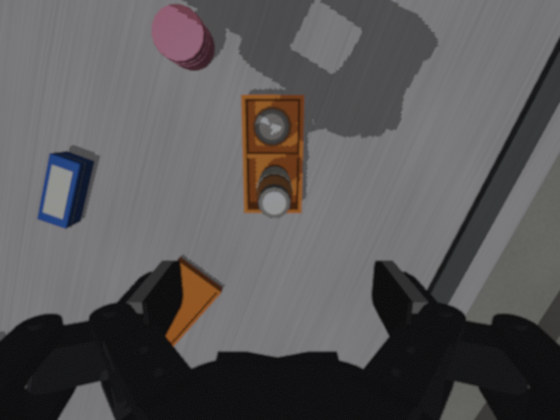

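play_rows([
  [0,0,0],
  [0,0,0],
  [0,0,0],
  [0,0,0],
  [0,0,0],
  [-0.9,0,-2.6],
  [-1.5,0,-4.2],
  [-1.5,0,-4.2],
  [-1.5,0,-4.2],
  [-1.5,0,-4.2],
  [-1.4,0,-3.9],
  [-1.08,0,-3.27],
], yaw=[7.5,7.5,7.5,7.5,7.7,0,0,0,0,0,0,0], grip=[-1,-1,-1,-1,-1,-1,-1,-1,-1,-1,-1,-1])

```text
time: 21.75
tool_pos: [0.4381, 0.1389, 0.2149]
tool_rot: [0.414, -0.417, 0.573, -0.571]
contact_force: [0.3, 0.2, 0.4]
gripper_width: 1.0
```

```bash
python3 -c "
from h import *
f=grab('wrist');cv2.imwrite('pics/w13.png',f['image'][:,:,::-1])
delta([.4421,.1382,-.005],-108.1)"
```

```text
pos [0.4353 0.1412 0.2149] ang -107.88 down -1.0 delta [ 0.05 21.98  0.92] yaw 0.22 w 1.002 F [1.2 3.2 0.1] t 21.8
```

View pics/w13.png

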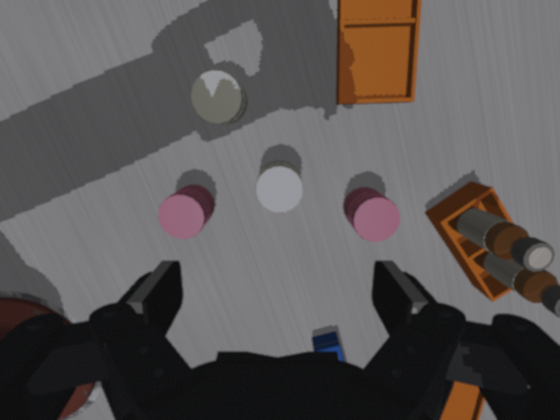

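play_rows([
  [0,3,0],
  [0,4,0],
  [0,3,0],
  [0,1,0],
  [0,0,0],
  [0,0,0],
], yaw=[0.2,0,0,0,0,0], grip=[-1,-1,-1,-1,-1,-1])

```text
time: 22.4
tool_pos: [0.4418, 0.1381, 0.1091]
tool_rot: [-0.414, 0.414, -0.573, 0.573]
contact_force: [-0.0, -0.5, 0.2]
gripper_width: 0.996
```

```bash
python3 -c "
from h import *
f=grab('wrist');cv2.imwrite('pics/w14.png',f['image'][:,:,::-1])
delta([.4421,.1382,-.005],-108.1)"
```

```text
pos [0.4425 0.1382 0.1101] ang -108.27 down -1.0 delta [ 0.02 11.51 -0.06] yaw -0.17 w 0.997 F [0.2 0.8 1. ] t 22.45
```

View pics/w14.png

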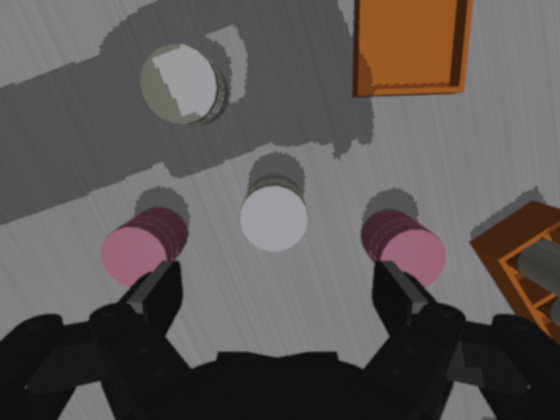

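play_rows([
  [0,2.5,-0.05],
  [0,3.5,0],
  [0,3,0],
  [0,1.5,0],
  [0,0.7,0],
  [0,0.2,0],
  [0,0,0],
  [0,0,0],
], yaw=[0,0,0,0,0,0,0,0], grip=[-0.7,-0.7,-0.7,-0.7,-0.7,-0.7,-0.7,-0.7])

```text
time: 23.25
tool_pos: [0.4425, 0.1385, -0.0037]
tool_rot: [-0.415, 0.413, -0.573, 0.574]
contact_force: [-0.2, 0.2, 0.8]
gripper_width: 0.85
```

```bash
python3 -c "
from h import *
f=grab('wrist');cv2.imwrite('pics/w15.png',f['image'][:,:,::-1])
delta([.4421,.1382,-.005],-108.1)"
```

```text
pos [ 0.4423  0.1384 -0.0038] ang -108.27 down -1.0 delta [ 0.03  0.12 -0.01] yaw -0.17 w 0.851 F [ 0.2  0.9 -0.2] t 23.3
```

View pics/w15.png

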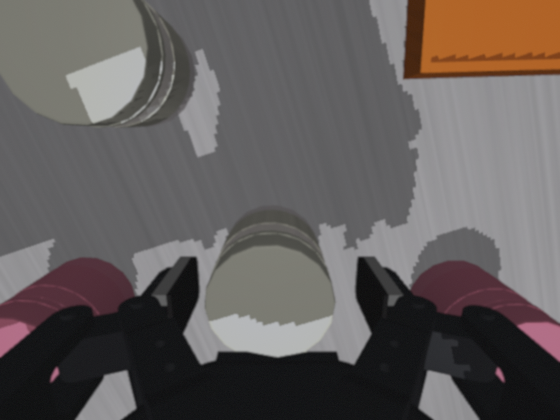

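play_rows([
  [0.2,0,-0.2],
  [0,0,0],
  [0,0,0],
  [0,0,0],
  [0,0,0],
  [0,0,0],
  [0,0,0],
  [0,-1,0],
  [0,-3,0],
  [0,-4,0],
  [0,-3,0],
  [0,0,0],
], yaw=[0,0,0,0,0,0,0,0,0,0,0,0], grip=[-0.5,-0.3,0,1,1,1,1,1,1,1,1,1])

```text
time: 24.5
tool_pos: [0.4418, 0.1375, 0.1101]
tool_rot: [-0.417, 0.411, -0.571, 0.575]
contact_force: [0.2, 0.9, -0.6]
gripper_width: 0.57
```

```bash
python3 -c "
from h import *
delta([.5855,.2309,.11],-108.1)
f=grab('wrist');cv2.imwrite('pics/w16.png',f['image'][:,:,::-1])
"
```

```text
pos [0.4418 0.1375 0.1101] ang -108.26 down -1.0 delta [-13.37   0.16  10.72] yaw -0.16 w 0.57 F [ 0.2  0.9 -0.6] t 24.5
```

View pics/w16.png

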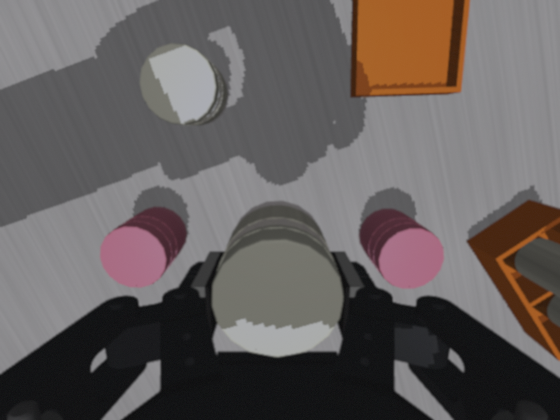

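play_rows([
  [-1.5,0,1.2],
  [-3,0,2.4],
  [-3.3,0,2.65],
  [-3,0,2.4],
  [-1.7,0,1.35],
  [-0.9,0,0.7],
  [0,0,0],
  [0,0,0],
], yaw=[0,0,0,0,0,0,0,0], grip=[1,1,1,1,1,1,1,1])

```text
time: 25.35
tool_pos: [0.5806, 0.2301, 0.1034]
tool_rot: [0.413, -0.415, 0.573, -0.573]
contact_force: [-0.3, -0.3, 0.1]
gripper_width: 0.567
```

```bash
python3 -c "
from h import *
delta([.5855,.2309,.0],-108.1)
f=grab('wrist');cv2.imwrite('pics/w17.png',f['image'][:,:,::-1])
"
```

```text
pos [0.5806 0.2301 0.1034] ang -108.27 down -1.0 delta [-0.25 10.34  0.46] yaw -0.17 w 0.567 F [-0.3 -0.3  0.1] t 25.35
```

View pics/w17.png

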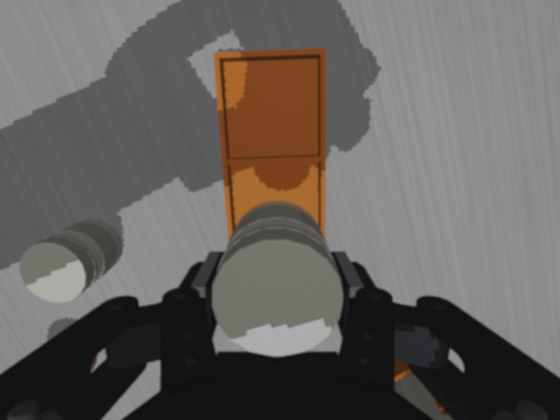

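```bash
python3 -c "
from h import *
f=grab('wrist')
w=cast(f,[(216,54),(325.5,51),(229,159.5),(323,157)],.02)[:,:2]*1000
print(w.round(1),np.linalg.norm(w[1]-w[0]),np.linalg.norm(w[3]-w[2]))
e=w[0:2].mean(0);dv=w[2:].mean(0);print(e,dv,np.linalg.norm(e-dv),np.degrees(np.arctan2(*(e-dv)[::-1])), np.degrees(np.arctan2(*(w[1]-w[0])[::-1])))
cv2.imwrite('pics/z.png',cv2.resize(f['image'][40:250,205:340],(386,600),interpolation=3)[:,:,::-1])"
```

```text
[[576.7 353.2]
 [653.3 329.9]
 [558.8 278.2]
 [630.1 256.7]] 80.09517988077896 74.4787275066721
[614.97755776 341.53978402] [594.44386436 267.46734303] 76.86585118394963 74.50604263290495 -16.908838806417283
```

View pics/z.png

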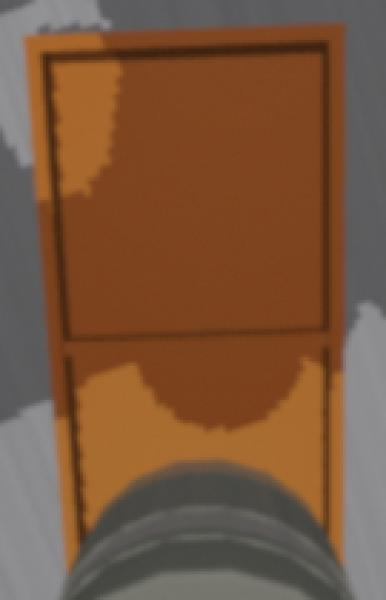

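```bash
python3 -c "
from h import *
f=grab('wrist')
w=cast(f,[(214.5,53),(325.7,48.8),(223.5,161.5),(325.5,158)],.02)[:,:2]*1000
print(w.round(1),np.linalg.norm(w[1]-w[0]),np.linalg.norm(w[3]-w[2]))
e=w[0:2].mean(0);dv=w[2:].mean(0);a=np.arctan2(*(e-dv)[::-1]);print(e,dv,np.linalg.norm(e-dv),np.degrees(a), np.degrees(np.arctan2(*(w[1]-w[0])[::-1])))
u=np.array([np.cos(a),np.sin(a)]); c=e-80*u; print('c',c,'bay+',c+39*u,'bay-',c-39*u)
b=(c-39*u)/1000
delta([b[0],b[1],0],np.degrees(a)-180)"
```

```text
[[576.1 354.3]
 [654.2 331.3]
 [554.3 278.1]
 [632.  255.3]] 81.41206667585323 81.06972461724226
[615.13327157 342.81765197] [593.15788149 266.71165632] 79.21515223679198 73.89407702531346 -16.367689058267594
c [592.94015375 265.95761345] bay+ [603.75929869 303.42688223] bay- [582.12100881 228.48834467]
pos [0.5811 0.23   0.1045] ang -108.29 down -1.0 delta [ 0.11 10.45  0.15] yaw -2.19 w 0.575 F [ 0.5 -0.4 -0.5] t 25.5
```

play_rows([
  [0.1,2,0.15],
  [0,3,0],
  [0,2.5,0],
  [0,1.2,0],
  [0,0.7,0],
  [0,0.5,0],
  [0,0,0],
  [0,0,0],
], yaw=[-2.2,0,0,0,0,0,0,0], grip=[1,1,1,1,1,1,1,1])

```text
time: 26.3
tool_pos: [0.5841, 0.2295, 0.007]
tool_rot: [-0.426, 0.425, -0.565, 0.565]
contact_force: [-0.4, -0.6, -0.2]
gripper_width: 0.569
```

play_rows([
  [0,0.15,0],
  [0,0.1,0],
  [0,0,0],
  [0,0,0],
], yaw=[0,0,0,0], grip=[1,1,1,1])

```text
time: 26.7
tool_pos: [0.5832, 0.2292, 0.0033]
tool_rot: [-0.425, 0.425, -0.565, 0.565]
contact_force: [0.3, 0.2, -0.3]
gripper_width: 0.577
```

play_rows([
  [0,0.15,0],
  [0,0.05,0],
  [0,0,0],
  [0,0,0],
], yaw=[0,0,0,0], grip=[1,1,1,1])

```text
time: 27.1
tool_pos: [0.5832, 0.2292, 0.0011]
tool_rot: [0.425, -0.425, 0.565, -0.565]
contact_force: [-0.3, -0.4, -1.1]
gripper_width: 0.569
```

play_rows([
  [0,0.1,0],
  [0,0,0],
  [0,0,0],
], yaw=[0,0,0], grip=[1,1,1])

```text
time: 27.4
tool_pos: [0.5832, 0.2292, 0.0002]
tool_rot: [-0.425, 0.425, -0.565, 0.565]
contact_force: [0.3, 0.3, -1.5]
gripper_width: 0.569
```

play_rows([
  [0,0.1,0],
  [0,0,0],
  [0,0,0],
], yaw=[0,0,0], grip=[1,1,1])

```text
time: 27.7
tool_pos: [0.5834, 0.2293, -0.0006]
tool_rot: [-0.425, 0.425, -0.565, 0.565]
contact_force: [0.8, -0.1, 0.1]
gripper_width: 0.575
```

play_rows([
  [0,0.05,0],
  [0,0,0],
  [0,0,0],
], yaw=[0,0,0], grip=[1,1,1])

```text
time: 28.0
tool_pos: [0.5834, 0.2293, -0.0006]
tool_rot: [-0.425, 0.425, -0.565, 0.565]
contact_force: [-1.8, -1.0, 4.9]
gripper_width: 0.57
```

play_rows([
  [0,0,0],
  [0,0,0],
  [0,0,0],
  [0,-1,0],
  [0,-2.5,0],
  [0,-4,0],
  [0,-4.5,0],
  [0,-2,0],
  [0,0,0],
  [0,0,0],
], yaw=[0,0,0,0,0,0,0,0,0,0], grip=[-0.2,-0.7,-0.8,-0.8,-0.8,-1,-1,-1,-1,-1])

```text
time: 29.0
tool_pos: [0.5832, 0.2293, 0.139]
tool_rot: [-0.425, 0.425, -0.565, 0.565]
contact_force: [-0.4, -0.5, -0.4]
gripper_width: 0.997
```

```bash
python3 -c "
from h import *
delta([.4124,.2436,.14],-106.2)
f=grab('wrist');cv2.imwrite('pics/w18.png',f['image'][:,:,::-1])
"
```

```text
pos [0.5832 0.2293 0.139 ] ang -106.07 down -1.0 delta [  3.35  -0.11 -16.81] yaw 0.13 w 0.997 F [-0.4 -0.5 -0.4] t 29.0
```

View pics/w18.png

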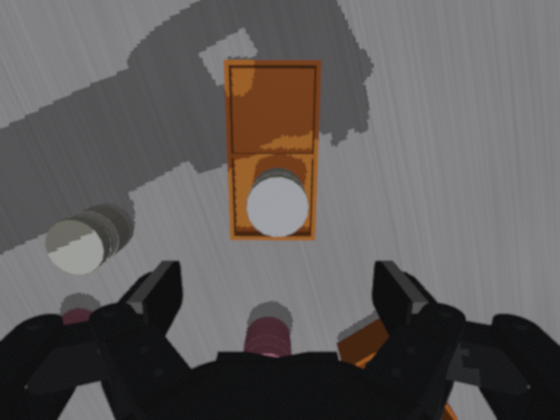

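play_rows([
  [0.3,0,-1.5],
  [0.7,0,-3.6],
  [0.8,0,-4.2],
  [0.75,0,-3.7],
  [0.5,0,-2.4],
  [0.3,0,-1.4],
  [0,2,0],
  [0,2,0],
  [0,0,0],
  [0,0,0],
], yaw=[0,0,0,0,0,0,0,0,0,0], grip=[-1,-1,-1,-1,-1,-1,-0.7,-0.7,-0.7,-0.7])

```text
time: 30.05
tool_pos: [0.4113, 0.243, 0.0971]
tool_rot: [0.424, -0.426, 0.565, -0.565]
contact_force: [-0.4, 0.7, 0.4]
gripper_width: 0.85
```

```bash
python3 -c "
from h import *
delta([.4124,.2436,-.004],-106.2)
f=grab('wrist');cv2.imwrite('pics/w19.png',f['image'][:,:,::-1])
"
```

```text
pos [0.4113 0.243  0.0971] ang -106.07 down -1.0 delta [-0.11 10.11  0.12] yaw 0.13 w 0.85 F [-0.4  0.7  0.4] t 30.05
```

View pics/w19.png

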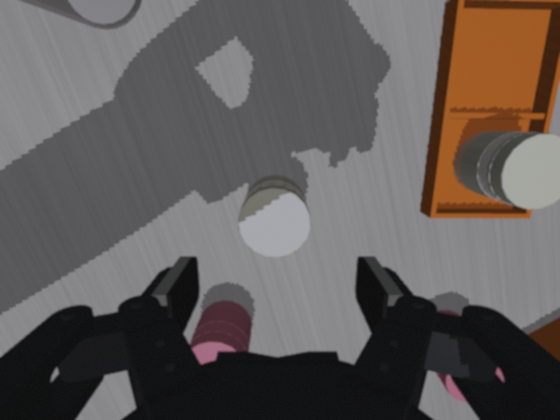

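play_rows([
  [-0.05,3,0],
  [0,3.5,0],
  [0,2,0],
  [0,1,0],
  [0,0.5,0],
  [0,0,0],
  [0,0,0],
], yaw=[0,0,0,0,0,0,0], grip=[-0.7,-0.7,-0.7,-0.7,-0.7,-0.7,-0.7])

```text
time: 30.8
tool_pos: [0.4139, 0.2445, 0.0002]
tool_rot: [-0.426, 0.424, -0.565, 0.565]
contact_force: [-0.4, 0.1, 0.5]
gripper_width: 0.85
```

```bash
python3 -c "
from h import *
delta([.4124,.2436,-.004],-106.2)
f=grab('wrist');cv2.imwrite('pics/w20.png',f['image'][:,:,::-1])
"
```

```text
pos [4.139e-01 2.445e-01 2.000e-04] ang -106.07 down -1.0 delta [ 0.13  0.42 -0.12] yaw 0.13 w 0.85 F [-0.4  0.1  0.5] t 30.8
```

View pics/w20.png

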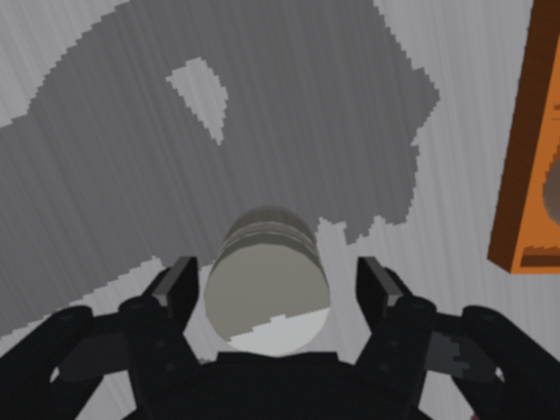

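Pot at column 267, about 3 mm left of the jaw centre line. I'll shift and grip.

play_rows([
  [0.15,0.4,-0.3],
  [0,0,0],
  [0,0,0],
  [0,0,0],
  [0,0,0],
  [0,0,0],
  [0,0,0],
  [0,-1,0],
  [0,-3,0],
  [0,-4,0],
  [0,-3,0],
  [0,0,0],
], yaw=[0,0,0,0,0,0,0,0,0,0,0,0], grip=[-0.5,-0.3,0,1,1,1,1,1,1,1,1,1])

```text
time: 32.05
tool_pos: [0.4127, 0.2448, 0.1106]
tool_rot: [-0.429, 0.422, -0.564, 0.566]
contact_force: [0.0, -0.0, -1.1]
gripper_width: 0.568
```

```bash
python3 -c "
from h import *
delta([.6038,.3034,.105],-106.2)
"
```

```text
pos [0.4127 0.2448 0.1106] ang -106.06 down -0.9999 delta [-10.91   0.77  16.73] yaw 0.14 w 0.568 F [ 0.  -0.  -1.1] t 32.05
```

play_rows([
  [-1,0,1.5],
  [-2,0,3.1],
  [-2.4,0,3.7],
  [-2.4,0,3.7],
  [-1.8,0,2.7],
  [-1,0,1.5],
  [-0.4,0,0.6],
  [0,0,0],
  [0,0,0],
], yaw=[0,0,0,0,0,0,0,0,0], grip=[1,1,1,1,1,1,1,1,1])

```text
time: 32.95
tool_pos: [0.6, 0.3023, 0.1039]
tool_rot: [0.425, -0.426, 0.565, -0.565]
contact_force: [0.8, -0.2, -0.6]
gripper_width: 0.572
```

```bash
python3 -c "
from h import *
delta([.6038,.3034,.0],-106.2)
f=grab('wrist');cv2.imwrite('pics/w21.png',f['image'][:,:,::-1])
"
```

```text
pos [0.6    0.3023 0.1039] ang -106.06 down -1.0 delta [-0.22 10.39  0.35] yaw 0.14 w 0.572 F [ 0.8 -0.2 -0.6] t 32.95
```

View pics/w21.png

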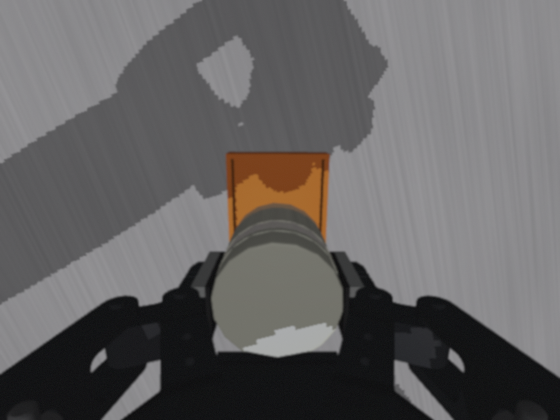

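play_rows([
  [-0.1,2,0.1],
  [0,3,0],
  [0,2.5,0],
  [0,1.2,0],
  [0,0.7,0],
  [0,0.5,0],
  [0,0.2,0],
  [0,0,0],
  [0,0,0],
], yaw=[0,0,0,0,0,0,0,0,0], grip=[1,1,1,1,1,1,1,1,1])

```text
time: 33.9
tool_pos: [0.6032, 0.3036, 0.0049]
tool_rot: [-0.426, 0.425, -0.565, 0.565]
contact_force: [0.1, 0.4, -0.9]
gripper_width: 0.572
```

play_rows([
  [0,0.15,0],
  [0,0.05,0],
  [0,0,0],
  [0,0,0],
], yaw=[0,0,0,0], grip=[1,1,1,1])

```text
time: 34.3
tool_pos: [0.6024, 0.3033, 0.0017]
tool_rot: [0.425, -0.425, 0.565, -0.565]
contact_force: [0.5, -0.1, -1.0]
gripper_width: 0.575
```

play_rows([
  [0,0.1,0],
  [0,0,0],
  [0,0,0],
], yaw=[0,0,0], grip=[1,1,1])

```text
time: 34.6
tool_pos: [0.6024, 0.3033, 0.0006]
tool_rot: [0.425, -0.425, 0.565, -0.565]
contact_force: [0.3, -0.6, -1.2]
gripper_width: 0.57
```

play_rows([
  [0,0.1,0],
  [0,0,0],
  [0,0,0],
], yaw=[0,0,0], grip=[1,1,1])

```text
time: 34.9
tool_pos: [0.6024, 0.3033, -0.0004]
tool_rot: [0.425, -0.425, 0.565, -0.565]
contact_force: [-0.0, -0.1, -0.7]
gripper_width: 0.573
```

play_rows([
  [0,0.08,0],
  [0,0,0],
  [0,0,0],
], yaw=[0,0,0], grip=[1,1,1])

```text
time: 35.2
tool_pos: [0.6026, 0.3034, -0.0009]
tool_rot: [-0.425, 0.425, -0.565, 0.565]
contact_force: [0.2, 1.1, -0.2]
gripper_width: 0.57
```

play_rows([
  [0,0.05,0],
  [0,0,0],
  [0,0,0],
], yaw=[0,0,0], grip=[1,1,1])

```text
time: 35.5
tool_pos: [0.6026, 0.3034, -0.001]
tool_rot: [-0.425, 0.425, -0.565, 0.565]
contact_force: [-2.4, -1.0, 4.7]
gripper_width: 0.569
```

play_rows([
  [0,0,0],
  [0,0,0],
  [0,0,0],
  [0,-1,0],
  [0,-2.5,0],
  [0,-4,0],
  [0,-4.5,0],
  [0,-4.5,0],
  [0,-4,0],
  [0,0,0],
  [0,0,0],
], yaw=[0,0,0,0,0,0,0,0,-8,-8,0], grip=[-0.2,-0.7,-0.8,-0.8,-0.8,-1,-1,-1,-1,-1,-1])

```text
time: 36.6
tool_pos: [0.6035, 0.3037, 0.2067]
tool_rot: [0.501, -0.498, 0.5, -0.501]
contact_force: [0.3, -0.7, -0.2]
gripper_width: 1.005
```

```bash
python3 -c "
from h import *
delta([.4326,-.1271,.2],-90)
f=grab('wrist');cv2.imwrite('pics/w22.png',f['image'][:,:,::-1])
"
```

```text
pos [0.6035 0.3037 0.2067] ang -90.08 down -1.0 delta [ 43.11   0.52 -17.03] yaw -0.08 w 1.005 F [ 0.3 -0.7 -0.2] t 36.6
```

View pics/w22.png

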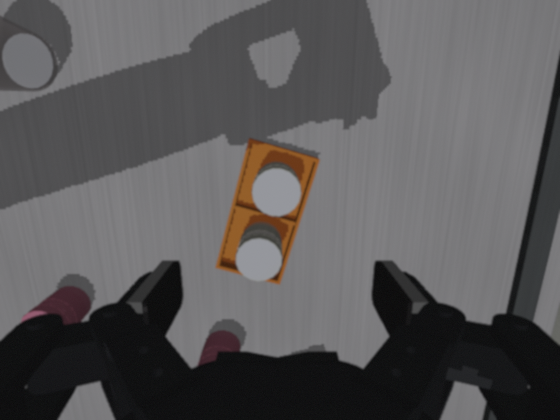

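play_rows([
  [2,0,-0.8],
  [4,0,-1.6],
  [4.3,0,-1.7],
  [4.3,0,-1.7],
  [4.3,0,-1.7],
  [4.3,0,-1.7],
  [4.3,0,-1.7],
  [4.3,0,-1.7],
  [4.3,0,-1.7],
  [3.8,0,-1.5],
  [2.2,0,-0.9],
  [1,0,-0.4],
], yaw=[0,0,0,0,0,0,0,0,0,0,0,0], grip=[-1,-1,-1,-1,-1,-1,-1,-1,-1,-1,-1,-1])

```text
time: 37.85
tool_pos: [0.4293, -0.1287, 0.2017]
tool_rot: [0.498, -0.499, 0.503, -0.501]
contact_force: [-0.5, 0.4, 0.4]
gripper_width: 0.997
```

play_rows([
  [0,3,0],
  [0,3,0],
  [0,0,0],
  [0,0,0],
  [0,0,0],
], yaw=[0,0,0,0,0], grip=[-1,-1,-1,-1,-1])

```text
time: 38.35
tool_pos: [0.4319, -0.1275, 0.1449]
tool_rot: [-0.5, 0.5, -0.5, 0.501]
contact_force: [0.5, -0.9, 0.6]
gripper_width: 1.002
```

```bash
python3 -c "
from h import *
f=grab('wrist');cv2.imwrite('pics/w23.png',f['image'][:,:,::-1])
h=cv2.cvtColor(f['image'],cv2.COLOR_RGB2HSV)
m=cv2.inRange(h,(105,140,80),(125,255,255))
cs,_=cv2.findContours(m,0,1); c=max(cs,key=cv2.contourArea)
print(cv2.boundingRect(c));r=cv2.minAreaRect((cast(f,c,.032)[:,:2]*1000).astype(np.float32));print('box',r)
delta([r[0][0]/1000,r[0][1]/1000,-.02],-90)
"
```

```text
(257, 154, 40, 88)
box ((432.71435546875, -128.08444213867188), (82.06942749023438, 34.22270584106445), 88.57241821289062)
pos [ 0.4321 -0.1276  0.1453] ang -90.05 down -1.0 delta [ 0.03 16.53  0.02] yaw -0.05 w 1.004 F [-0.5 -0.7 -0.8] t 38.4
```

View pics/w23.png

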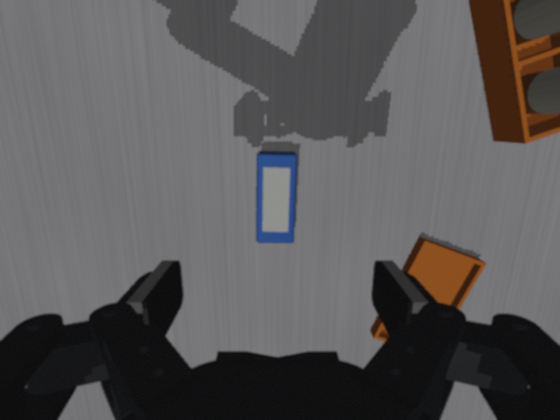

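play_rows([
  [0,3,0],
  [0,4,0],
  [0,4,0],
  [0,2.5,0],
  [0,1.5,0],
  [0,0.8,0],
  [0,0.4,0],
  [0,0,0],
  [0,0,0],
], yaw=[0.8,0,0,0,0,0,0,0,0], grip=[-0.8,-0.6,-0.5,-0.5,-0.5,-0.5,-0.5,-0.5,-0.5])

```text
time: 39.3
tool_pos: [0.4321, -0.128, -0.0173]
tool_rot: [-0.496, 0.496, -0.503, 0.505]
contact_force: [-0.3, 0.2, -0.1]
gripper_width: 0.748
```

```bash
python3 -c "
from h import *
f=grab('wrist');g=grab('scene')
delta([.4325,-.1278,-.02],-90.8)
p=np.round(proj(g,[.4325,-.1278,.03])[0]).astype(int);print(p)
b=cv2.resize(g['image'][p[1]-50:p[1]+30,p[0]-50:p[0]+30],(420,420),interpolation=3);a=cv2.resize(f['image'][160:420,170:390],(355,420))
cv2.imwrite('pics/w24.png',np.hstack([a,b])[:,:,::-1])
"
```

```text
pos [ 0.4319 -0.128  -0.0174] ang -90.87 down -1.0 delta [-0.02  0.26  0.06] yaw -0.07 w 0.752 F [-0.5 -1.   0.6] t 39.4
[231 206]
```

View pics/w24.png

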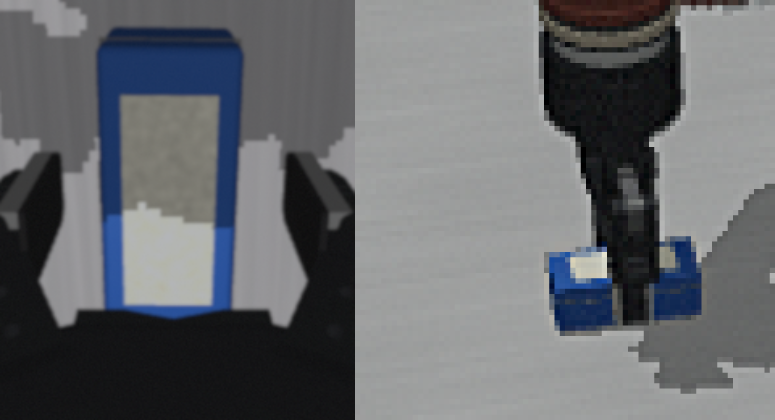

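```bash
python3 -c "
from h import *
g=grab('scene')
for dx in(.034,.042):
 for z in(0,.01,.02,.03):
  p=proj(g,[.4325+dx,-.128,z])[0]; print(dx,z,((p-[181,156])*5.25+[355,0]).round(0))
"
```

```text
0.034 0 [632. 340.]
0.034 0.01 [631. 326.]
0.034 0.02 [630. 312.]
0.034 0.03 [630. 298.]
0.042 0 [634. 348.]
0.042 0.01 [634. 335.]
0.042 0.02 [633. 321.]
0.042 0.03 [632. 307.]
```

play_rows([
  [0,-0.4,0.05],
  [0,0,0],
  [0,0,0],
  [0,0,0],
  [0,0,0],
  [0,0,0],
  [0,0,0],
  [0,0,0],
], yaw=[0,0,0,0,0,0,0,0], grip=[-0.3,0,0.1,1,1,1,1,1])

```text
time: 40.25
tool_pos: [0.432, -0.1278, -0.014]
tool_rot: [-0.496, 0.496, -0.503, 0.504]
contact_force: [-0.5, -1.2, 5.3]
gripper_width: 0.404
```

play_rows([
  [0,-1,0],
  [0,-2,0],
  [0,-3,0],
  [0,-3,0],
  [0,-1,0],
  [0,0,0],
  [0,0,0],
], yaw=[0,0,0,0,0,0,0], grip=[1,1,1,1,1,1,1])

```text
time: 40.95
tool_pos: [0.4305, -0.1271, 0.084]
tool_rot: [0.496, -0.496, 0.504, -0.503]
contact_force: [-0.3, -0.2, -0.7]
gripper_width: 0.409
```

```bash
python3 -c "
from h import *
f=grab('wrist');g=grab('scene')
delta([.59,-.2422,.1],-108.8)
b=cv2.resize(g['image'][120:240,160:280],(420,420),interpolation=3);a=cv2.resize(f['image'][160:420,170:390],(355,420))
cv2.imwrite('pics/w25.png',np.hstack([a,b])[:,:,::-1])
"
```

```text
pos [ 0.43   -0.1268  0.0832] ang -90.87 down -1.0 delta [11.29 -1.75 16.16] yaw 17.93 w 0.406 F [ 0.4  0.9 -0.2] t 41.05
```

View pics/w25.png

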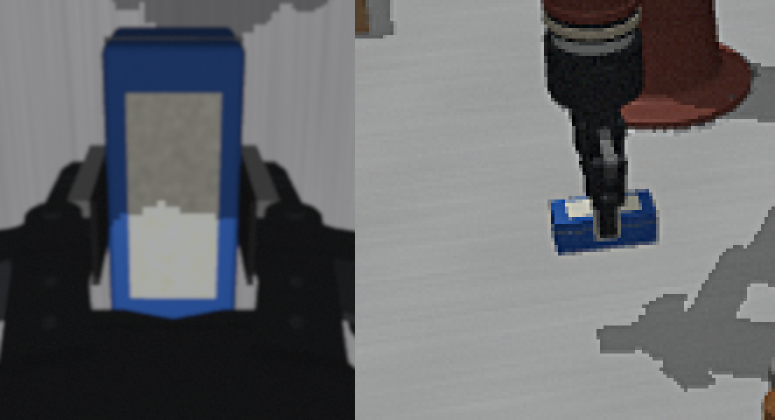

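play_rows([
  [0,-1,0],
  [0,-0.7,0],
  [0,0,0],
  [0.5,0,1.6],
  [1,0,3.4],
  [1.2,0,4],
  [1.2,0,4],
  [0.9,0,2.9],
  [0.6,0,1.9],
  [0.37,0,1.07],
  [0,0,0],
  [0,0,0],
], yaw=[5,7,5.9,0,0,0,0,0,0,0,0,0], grip=[1,1,1,1,1,1,1,1,1,1,1,1])

```text
time: 42.25
tool_pos: [0.5906, -0.2421, 0.1013]
tool_rot: [0.411, -0.412, 0.576, -0.574]
contact_force: [-0.9, 0.4, -1.2]
gripper_width: 0.407
```

```bash
python3 -c "
from h import *
f=grab('wrist')
delta([.59,-.2422,-.01],-108.8)
cv2.imwrite('pics/w26.png',f['image'][:,:,::-1])
"
```

```text
pos [ 0.5905 -0.242   0.1016] ang -108.75 down -1.0 delta [ 0.04 11.16 -0.02] yaw 0.05 w 0.4 F [ 0.6 -0.1 -1. ] t 42.3
```

View pics/w26.png

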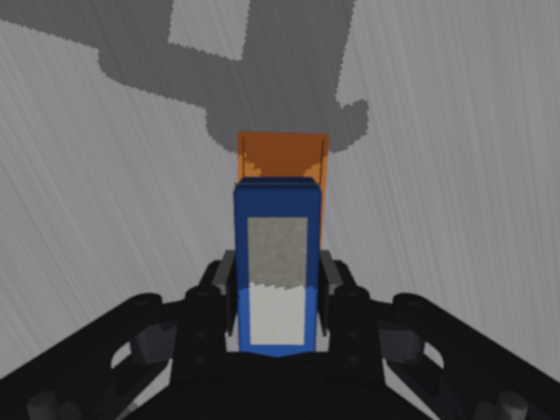

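```bash
python3 -c "
from h import *
f=grab('wrist')
cv2.imwrite('pics/z.png',cv2.resize(f['image'][120:250,220:340],(554,600),interpolation=3)[:,:,::-1])
"
```

```text
(no output)
```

View pics/z.png

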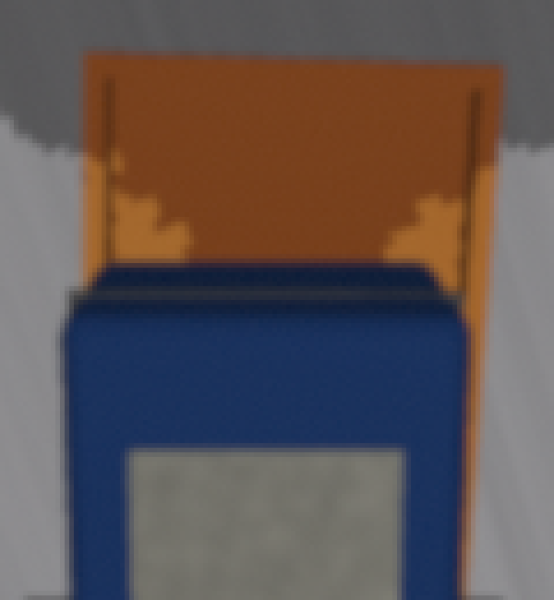

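```bash
python3 -c "
from h import *
f=grab('wrist')
w=cast(f,[(238.4,131.7),(329,134.5),(321,250),(238,178.5)],.014)[:,:2]*1000
A=lambda d:np.degrees(np.arctan2(d[1],d[0]))
print(w.round(1),np.linalg.norm(w[1]-w[0]),A(w[1]-w[0])+90,A(w[1]-w[2]),A(w[0]-w[3]))
for a in(69,70,71):
  u=np.array([np.cos(np.radians(a)),np.sin(np.radians(a))]);c=w[:2].mean(0)-61*u;print(a,c)
delta([c[0]/1000,c[1]/1000,-.01],-110)
"
```

```text
[[ 583.3 -175.7]
 [ 650.3 -200.8]
 [ 616.2 -292.4]
 [ 569.9 -210.5]] 71.55178305867359 69.49707951704666 69.5677254573639 68.9247987377866
69 [ 594.92438515 -245.20441347]
70 [ 595.92160133 -245.57725732]
71 [ 596.92517265 -245.93264057]
pos [ 0.5908 -0.2421  0.1022] ang -108.75 down -1.0 delta [ 0.16 11.22  0.71] yaw 1.25 w 0.404 F [-0.7  0.3 -1.1] t 42.4
```

play_rows([
  [0.15,2,0.45],
  [0,3,0],
  [0,2.5,0],
  [0,1.5,0],
  [0,0.8,0],
  [0,0.4,0],
  [0,0.2,0],
  [0,0,0],
  [0,0,0],
], yaw=[1.7,0,0,0,0,0,0,0,0], grip=[1,1,1,1,1,1,1,1,1])

```text
time: 43.3
tool_pos: [0.5961, -0.2462, -0.0004]
tool_rot: [-0.404, 0.403, -0.58, 0.581]
contact_force: [0.5, 0.3, -0.6]
gripper_width: 0.406
```

```bash
python3 -c "
from h import *
f=grab('wrist');g=grab('scene')
delta([.5955,-.2454,-.01],-110.5)
b=cv2.resize(g['image'][180:300,140:260],(420,420),interpolation=3);a=cv2.resize(f['image'][120:420,170:390],(308,420))
cv2.imwrite('pics/w27.png',np.hstack([a,b])[:,:,::-1])
"
```

```text
pos [ 0.5959 -0.246  -0.0007] ang -110.47 down -1.0 delta [-0.05  0.93 -0.06] yaw 0.03 w 0.403 F [ 1.   0.8 -0.7] t 43.4
```

View pics/w27.png

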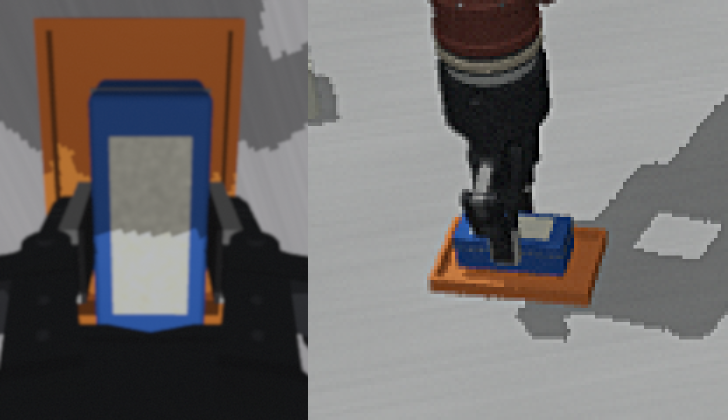

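```bash
python3 -c "
from h import *
f=grab('wrist');s=readout.state();R=toolR(s)
w=cast(f,[(170+37/1.4,132.9),(170+243/1.4,132.9),(170+79/1.4,350.5),(170+223/1.4,350.5)],.014)
t=(w-s['tool_pos'])@R*1000;print(t.round(1),t.mean(0))
"
```

```text
[[-61.9 -14.9 -35.9]
 [-61.8 -14.8  34.1]
 [ 60.1 -14.8 -26.9]
 [ 60.3 -14.8  32.5]] [ -0.81894606 -14.82162465   0.94747894]
```

Tray centred within 1 mm of the tool (far end −62, near end +60). Lowering.

play_rows([
  [0,0.3,0],
  [0,0.25,0],
  [0,0.1,0],
  [0,0,0],
  [0,0,0],
], yaw=[0,0,0,0,0], grip=[1,1,1,1,1])

```text
time: 43.95
tool_pos: [0.5953, -0.2457, -0.0082]
tool_rot: [0.403, -0.403, 0.581, -0.581]
contact_force: [0.1, -0.8, -0.2]
gripper_width: 0.405
```

play_rows([
  [0,0.15,0],
  [0,0,0],
  [0,0,0],
], yaw=[0,0,0], grip=[1,1,1])

```text
time: 44.25
tool_pos: [0.5953, -0.2457, -0.0096]
tool_rot: [0.403, -0.403, 0.581, -0.581]
contact_force: [-0.3, -1.1, -0.2]
gripper_width: 0.41
```

play_rows([
  [0,0.08,0],
  [0,0,0],
  [0,0,0],
], yaw=[0,0,0], grip=[1,1,1])

```text
time: 44.55
tool_pos: [0.5955, -0.2458, -0.01]
tool_rot: [-0.403, 0.403, -0.581, 0.581]
contact_force: [-1.3, 0.9, 1.8]
gripper_width: 0.405
```

Contact, at about +1.8 N. Opening and lifting clear.

play_rows([
  [0,0,0],
  [0,0,0],
  [0,0,0],
  [0,0,0],
  [0,-1,0],
  [0,-3,0],
  [0,-4.5,0],
  [0,-4.5,0],
  [0,-4.5,0],
  [0,-4.5,0],
  [0,0,0],
  [0,0,0],
], yaw=[0,0,0,0,0,0,0,0,0,0,0,0], grip=[0,-0.5,-0.7,-0.7,-0.7,-0.8,-1,-1,-1,-1,-1,-1])

```text
time: 45.75
tool_pos: [0.5963, -0.2462, 0.2127]
tool_rot: [-0.404, 0.402, -0.579, 0.582]
contact_force: [-0.3, -0.0, -1.1]
gripper_width: 0.997
```

play_rows([
  [-2,0,-2],
  [-3,-1,-3],
  [-3,-1,-3],
  [-3,-1,-3],
  [-3,0,-3],
  [-2,0,-2],
  [-1,0,-1],
  [0,0,0],
  [0,0,0],
  [0,0,0],
], yaw=[0,0,0,0,0,0,0,0,0,0], grip=[-1,-1,-1,-1,-1,-1,-1,-1,-1,-1])

```text
time: 46.75
tool_pos: [0.4958, -0.0281, 0.2391]
tool_rot: [0.403, -0.403, 0.581, -0.581]
contact_force: [-0.1, -0.8, 0.4]
gripper_width: 0.998
```

```bash
python3 -c "
from h import *
s=readout.state();print(s['tool_pos'],s['time'],s['contact_force'])
for n in('wrist','scene','top'):
  cv2.imwrite(f'pics/end_{n}.png',grab(n)['image'][:,:,::-1])
a=cv2.imread('pics/end_scene.png')[140:290,60:430];cv2.imwrite('pics/end_sz.png',cv2.resize(a,(800,324),interpolation=3))
"
```

```text
[ 0.49580548 -0.02806025  0.2390913 ] 46.75 [-0.07000598 -0.79733026  0.36918388]
```

View pics/end_wrist.png

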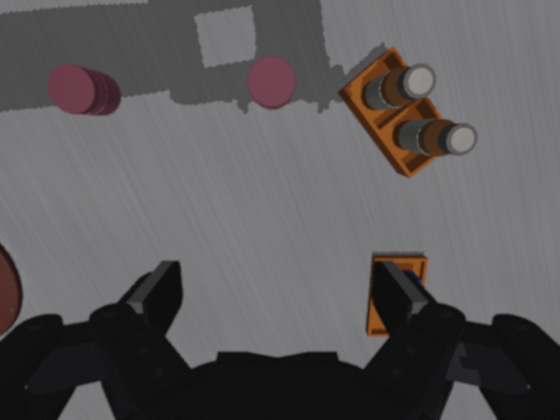

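View pics/end_sz.png

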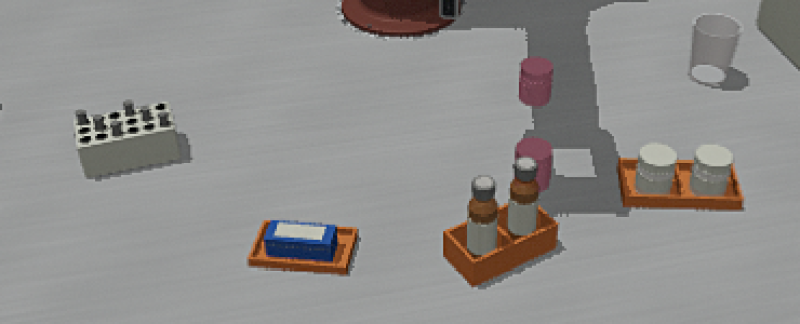

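View pics/end_top.png

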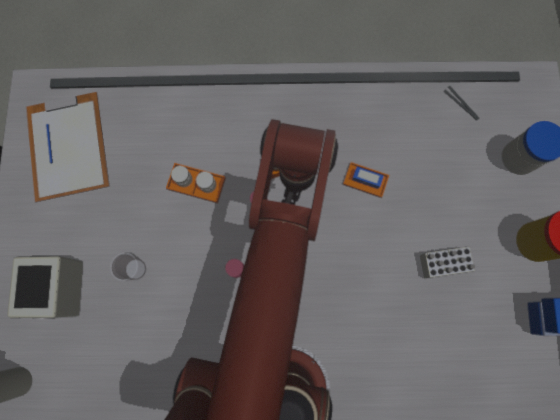

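The final pictures show both bottles upright in the carrier bays (scene crop 483,215 and 525,195), both pots in the low tray (657,170 and 712,170), and the slide box flat in its tray (300,240). The beaker and rack are at the same pixels as at the start, and the gripper touches nothing. Handing in.

```bash
python3 -c "
from plant import workorder
print(workorder.job_done())"
```

```text
the job is handed in; nothing more can be done
None
```

All five samples are sorted: the two bottles went into the carrier first, then the two white-lidded pots into the low tray, then the slide box flat into its tray. Each was lowered in small steps to a floor contact of about 2–5 N before release. The job was handed in at about 47 s of the 134 s allowed, with the gripper open and clear.

**Last checks:** the wrist, scene and top views showed the bottles and pots upright, one in each bay, and the box flat in its tray. By eye, the beaker, the tube rack and the pink pots had not moved.

**What disagreed:**
- **Fingertips:** both views put them about 35 mm behind where the interface text does. My first grip therefore caught the cap of the first bottle. I lifted it about 2 cm, set it back down and gripped the body lower, and I allowed for the offset from then on.
- **Trays:** the first position estimates for the pot tray and slide tray were 5–6 mm off. I corrected both from close wrist views before placing.

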